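Prop open the cover of a bench power supply

TASK

Lift the hinged cover of the grey bench power supply by its pull tab, swing the prop rod inside the case up, and let the cover down onto it so that the rod's tip goes through the hole in the cover's steel plate and the cover rests on the rod's shoulder; if the tip meets the plate beside the hole, feel along for it. Never let the cover drop, leave the things around it where they stand, and finish with the cover propped.

Things in the scene. Friction and masses are not known exactly. Their poses are not given: they have to be found in the camera images.
- case: Grey sheet-metal bench power supply, 200 mm deep (its x), 260 wide (its y), 100 high, walls 3 mm, fixed to the desk. Origin: centre of its underside; the front panel with two round knobs faces its -x, to the robot's left; z is up. Transformer and heat sink (up to 50 mm high) in its +y half; the -y half, nearer the robot, where the prop rod lies, is empty down to the floor.
- lid (a joint): Angle of the flat cover (6 mm thick, 220 from hinge to front, 264 wide, 0.5 kg), hinged at the rear rim. 0 = closed, grows as the front rises, stop at 1.326 rad. Stiff hinge: above about 1.2 rad it stays by itself, below about 1.0 rad it sinks unless held. Propped on the rod's shoulder it reads 0.73 to 0.75; with the tip on the plate beside the hole about 0.82; lower: rod not under it.
- lid_hinge (a point): Point on the cover's hinge axis at mid-width: case x = +100 mm, y = 0, z = 100 mm. The axis runs along the case's y, and the cover's underside plane passes through it.
- lid_tab (a point): Grasp point on the aluminium pull tab at the cover's front: a flat plate 100 mm wide (along y), 8 thick, 40 long. Cover closed, it slopes to case -x and up, 42 deg above horizontal, so fingers closing across the 8 mm come 48 deg from vertical, pointing to +x and down; point at case x = -136, y = 0, z = 119 mm, 16 mm from the free end. It turns with the cover: upright at 0.84 rad.
- prop_pivot (a point): Pivot of the prop rod, fixed just behind the case's front wall: case x = -79, y = -70, z = 88 mm. Axis along the case's y, so the rod swings in the plane y = -70 mm, in which the hole lies too.
- prop_sleeve (a point): Grasp point of the steel prop rod: middle of its black rubber sleeve (14 mm thick, 50 long), on the rod's axis 85 mm from the pivot. At the start the rod lies in the closed case pointing to the rear (+x), 0.05 to 0.3 rad below level. It swings up to 1.1 rad above level; its stiff pivot (0.13 N m) keeps it where it is left.
- prop_shoulder (a point): Centre of the end face of the rod's 20 mm round shoulder, 125 mm from the pivot. The 8 mm thick, round-nosed tip sticks out 11 mm beyond it. The rod fits a hole at the window's middle when it points 0.838 rad (48 deg) above level, one 9 mm off at 0.072 rad more (hole nearer the front of the cover: rod higher) or less; play 1.5 mm. Stroked along the plate, the tip drops in and the cover sinks.
- aerosol_black_center (a point): Bystander: black aerosol can 48 mm across, 170 mm tall, standing beside the case; point half-way up.
- solder_spool_center (a point): Bystander: spool of solder 50 mm across, 38 mm tall; point half-way up.
- multimeter_center (a point): Bystander: multimeter 152 x 78 x 46 mm lying on the desk; point half-way up.
- lid_slot (a point): Middle of the 46 mm (along the cover) x 28 mm window in the cover, on the underside of the 4 mm steel plate screwed beneath it: 125 mm from the hinge axis, case y = -70 mm. The plate's 11 mm round hole is not always here: it sits up to 9 mm nearer to or farther from the hinge, so it must be seen through the window or felt for with the rod. z axis: the cover's outward normal; x: to the hinge.

How it is judged:
On the way, in this order (a step that is already met when the one before it is completed fails the run):
1. the cover is lifted well open (more than 1.1 rad) (value of joint lid above 1.1 rad), for 0.2 s.
2. the prop rod is swung up under the raised cover (value of joint lid above 0.75 rad and z of prop_shoulder in the frame of case above 0.155 m), for 0.2 s.
At the end, for the whole second after the job is handed in: The cover rests still on the rod's shoulder with the rod's tip through the hole: the shoulder is within 4 mm of the plate's underside (the tip is 11 mm long, so beside the hole it would stay 11 mm away), and the cover stands at 0.70 to 0.775 rad (z of prop_shoulder in the frame of lid_slot between -0.004 and 0.003 m and x of prop_shoulder in the frame of lid_slot between -0.016 and 0.016 m and value of joint lid between 0.7 and 0.775 rad and velocity of joint lid between -0.05 and 0.05 rad/s); the robot touches nothing.
It fails at once if the cover is dropped (falls faster than 2 rad/s) (velocity of joint lid below -2 rad/s).
It fails at once if the aerosol can is pushed more than 20 mm (distance of aerosol_black_center from where it was at the start of the episode above 0.02 m).
It fails at once if the solder spool is pushed more than 20 mm (distance of solder_spool_center from where it was at the start of the episode above 0.02 m).
It fails at once if the multimeter is pushed more than 20 mm (distance of multimeter_center from where it was at the start of the episode above 0.02 m).
It also fails if it takes over 72 s, if anything falls off the work surface, if the arm or the gripper's body presses on something with over 40 N, if the wrist force passes 120 N, or if a joint passes its speed limit or range.

ROBOT

A 6-joint arm with a two-finger parallel gripper is mounted at the origin on a cart in front of the work surface, level with it; the furniture and walls round the work are solid. World frame = base frame: x ahead of the robot, y to its left, z up, the work surface at z = 0. Lengths are in m, angles in rad, forces in N, time in s.
With the tool pointing down it reaches from about 0.2 to 0.875 m from the base axis. Payload 3.4 kg.
Tool frame: the origin (TCP) lies at the very end of the fingers, on their centre line; the grasp point (between the pads) lies hold_point_z behind it (hold_point_z is the distance from the TCP to the grasp point, in m); x points along the fingers, z is the direction in which the jaws open and shut, and the axes are right-handed (so a half turn about x gives the same grasp; the last joint's range is limited). The gripper opens to 94 mm and grips with 3 to 60 N. Pads are 16 mm wide; open, the fingers measure 119 mm over their backs; the gripper's body (75 mm by 177 mm) begins 78 mm behind the grasp point.
Start: joints at [1.145, 0.276, 1.505, -0, 1.361, -0.121], TCP at [0.173, 0.549, 0.167] pointing down, gripper open.
Joint ranges: [-2.89, 2.89], [-0.75, 2.08], [0.22, 2.7], [-1.18, 4.32], [0.11, 2.71], [-2.7, 2.7]. Speed limits (rad/s): [2.57, 2.57, 3.14, 3.14, 3.14, 3.14].

INTERFACE

Orientations are given as a 3x3 rotation matrix whose columns are the frame's x, y, z axes.
In Python, from cell import * gives the robot as it stands.
- The arm moves only by the shell command python3 -m handwheel 'ROWS' [FORCE]. ROWS is JSON, a list of rows, each an object of numbers: "x", "y", "z": the shift along the tool's x, y, z in m; "yaw": the turn about the tool's x in rad; "gripper": the opening, from 0 (shut) to 1 (fully open). A call has exactly 5 rows; each row is the pose to reach, as a shift and turn from the pose commanded when the call began, along the tool's axes at that moment; what a row does not reach only later rows make up. A row lasts 1/8 s, in which the tool goes at most 62.5 mm and 10.7 degrees, less where a joint would pass 70% of its speed; a pose out of reach is approached as far as the arm can. A call with a gripper value outside its range is refused whole. The fingers move at their own pace and stop on an object; FORCE is the grip in N (left out, the last holds). Time passes only in rows, so rows that repeat a pose let the fingers close, or fill a call up. It gives the time, the measured TCP pose, the force and the opening at its end, in the units of the state.
- get_state(): the state, without advancing time (a new reading comes with each control period).
- camera(name): name is "scene" or "top" or "wrist"; returns a dict with "pixels" (420x560x3 uint8, blue, green, red), "K" (3x3 intrinsics, pixels), "rvec" (rotation vector, rad) and "tvec" (3), from world to camera coordinates, as OpenCV has them. Camera axes: x right, y down, z forward; pixel columns grow to the right and rows downward; lengths in m; the calibration is good to about 2 mm. A picture is of the moment at which its call begins. There is no depth.
- close_job(): hands the job in, once; it reports no verdict.
Trained networks look in a picture, given as the dict that the camera call returned (one of the last four; its "shot" number tells which), for a name from the list of things; names that differ only in an ending like _2 or _b are one class to them, and where a whole thing is asked for, a point or a joint stands for the part that bears it (a point fixed in the world has none). Each returns a list of dicts, best first, with "p" (0 to 1); they miss things now and then, are a little off and sometimes report something else, mostly with a low value. They report only what shows in the picture. A call takes as long as a camera call.
- recognise(picture, query): "point" ([column, row] in pixels, amid what is visible of it).
- tip_of(picture, query): "point" ([column, row] in pixels: a listed point, or the origin of a listed thing).
The state is a dict: "clock": time; "joint_positions": joint angles; "dq": joint speeds; "tau": joint torques, N m; "position": TCP position; "tcp_rot": TCP orientation; "wrist_force": force on the tool from outside, world axes, zero at the start; "ft_torque": the same for the moment, N m; "gripper_width": opening from 0.0 (shut) to 1.0 (fully open).
Only numpy, scipy, OpenCV 4.12 (cv2) and the standard library are available. Lean on these libraries where they do the work, as an engineer would, in place of code of your own. Each camera call takes 0.05 s, during which the arm holds its last target.

## Working session

There is one attempt and no reset: what is moved stays moved. The work goes in short steps, Python scripts to look and compute and a shell command to move; the robot and the scene stay as the last step left them, time stands still between calls to the robot, and variables do not carry over. Pictures are saved under pics/ and viewed, and the job is handed in when it is done.

```bash
ls -la; mkdir -p pics; cat > h.py <<'E'
from cell import *
import numpy as np, cv2
def shot(name,fn,scale=1):
    c=camera(name); cv2.imwrite('pics/'+fn,c['pixels']); return c
def ray(c,px):
    R,_=cv2.Rodrigues(np.array(c['rvec'],float)); t=np.array(c['tvec'],float).ravel()
    d=np.linalg.inv(np.array(c['K']))@[px[0],px[1],1]; d=R.T@d; return -R.T@t,d/np.linalg.norm(d)
def proj(c,P):
    p,_=cv2.projectPoints(np.atleast_2d(np.array(P,float)),np.array(c['rvec'],float),np.array(c['tvec'],float),np.array(c['K'],float),None); return p[:,0]
def onz(c,px,z):
    o,d=ray(c,px); return o+d*(z-o[2])/d[2]
E
python3 - <<'E'
from h import *
s=get_state()
for k,v in s.items(): print(k,np.round(v,4).tolist())
import cell; print([n for n in dir(cell) if not n.startswith('_')], globals().get('hold_point_z'))
for n in ['scene','top','wrist']:
    c=shot(n,n+'0.png')
    R,_=cv2.Rodrigues(np.array(c['rvec'],float)); print(n,(-R.T@np.array(c['tvec']).ravel()).round(3),R[2].round(2))
    for q in ['case','lid','lid_tab','lid_hinge','lid_slot','aerosol_black_center','solder_spool_center','multimeter_center']:
        r=tip_of(c,q); print(n,q,[(np.round(a['point'],1).tolist(),round(a['p'],2)) for a in r[:2]])
print(get_state()['clock'])
E
```

```text
total 12
drwxr-xr-x  3 agent agent 4096 Dec  7 03:50 .
drwxr-xr-x 23 root  root  4096 Dec  7 03:50 ..
drwxr-xr-x  2 agent agent 4096 Dec  7 03:50 pics
clock 0.0
joint_positions [1.145, 0.2766, 1.5061, 0.0, 1.3607, -0.121]
dq [0.0004, -0.0002, -0.0009, 0.0011, 0.0005, 0.0022]
tau [-0.0005, -40.4586, -23.723, 0.0702, 0.0345, -0.0001]
position [0.1723, 0.5479, 0.1666]
tcp_rot [[-0.0008, -0.9539, 0.3001], [-0.0017, 0.3001, 0.9539], [-1.0, 0.0002, -0.0018]]
wrist_force [0.252, 0.0134, -0.6108]
ft_torque [0.0019, -0.0202, -0.0027]
gripper_width 1.0013
['MotionError', 'camera', 'close_job', 'get_state', 'hold_point_z', 'recognise', 'tip_of'] 0.0188
scene [ 0.212 -0.304  0.765] [ 0.29  0.59 -0.75]
scene case [([341.8, 256.9], 0.84)]Traceback (most recent call last):
  File "<stdin>", line 9, in <module>
ValueError: it knows: aerosol_black_center, case, lid_hinge, lid_slot, lid_tab, multimeter_center, prop_pivot, prop_shoulder, prop_sleeve, solder_spool_center
```

```bash
python3 - <<'E'
from h import *
for n in ['scene','top','wrist']:
    c=shot(n,n+'0.png')
    R,_=cv2.Rodrigues(np.array(c['rvec'],float)); print(n,(-R.T@np.array(c['tvec']).ravel()).round(3),R.round(2).tolist())
    for q in ['case','lid_tab','lid_hinge','lid_slot','aerosol_black_center','solder_spool_center','multimeter_center','prop_sleeve']:
        r=tip_of(c,q); print(n,q,[(np.round(a['point'],1).tolist(),round(a['p'],2)) for a in r[:2]])
print(get_state()['clock'])
E
```

```text
scene [ 0.212 -0.304  0.765] [[0.9, -0.44, -0.0], [-0.34, -0.67, -0.66], [0.29, 0.59, -0.75]]
scene case []
scene lid_tab [([299.4, 179.0], 0.58)]
scene lid_hinge [([385.8, 258.2], 0.88)]
scene lid_slot [([306.3, 235.7], 0.7), ([343.9, 252.4], 0.6)]
scene aerosol_black_center [([391.6, 324.4], 0.87), ([245.4, 179.2], 0.39)]
scene solder_spool_center [([235.7, 229.1], 0.89)]
scene multimeter_center [([243.7, 179.6], 0.94), ([238.6, 228.3], 0.24)]
scene prop_sleeve []
top [0.269 0.212 1.065] [[0.06, -1.0, 0.0], [-0.97, -0.06, -0.24], [0.24, 0.01, -0.97]]
top case [([323.6, 204.3], 0.78), ([251.5, 274.1], 0.45)]
top lid_tab [([258.4, 203.2], 0.97), ([196.0, 240.7], 0.3)]
top lid_hinge [([375.3, 185.1], 0.85), ([322.1, 205.4], 0.33)]
top lid_slot [([322.4, 231.0], 0.78)]
top aerosol_black_center [([426.4, 219.3], 0.78)]
top solder_spool_center [([248.8, 274.8], 0.93)]
top multimeter_center [([200.5, 241.6], 0.66)]
top prop_sleeve []
wrist [0.105 0.569 0.384] [[0.3, 0.95, -0.0], [0.93, -0.29, 0.24], [0.23, -0.07, -0.97]]
wrist case []
wrist lid_tab []
wrist lid_hinge []
wrist lid_slot [([117.4, 405.7], 0.25)]
wrist aerosol_black_center []
wrist solder_spool_center []
wrist multimeter_center []
wrist prop_sleeve []
1.45
```

View pics/scene0.png

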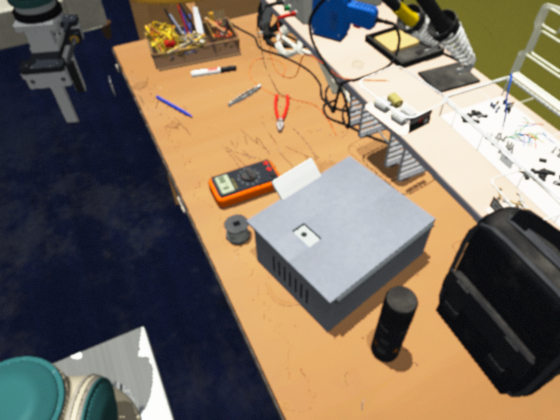

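View pics/top0.png

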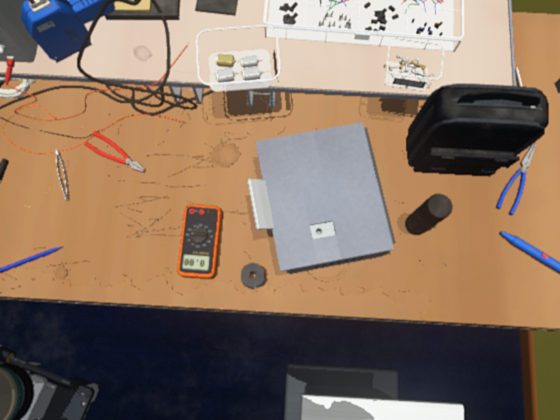

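View pics/wrist0.png

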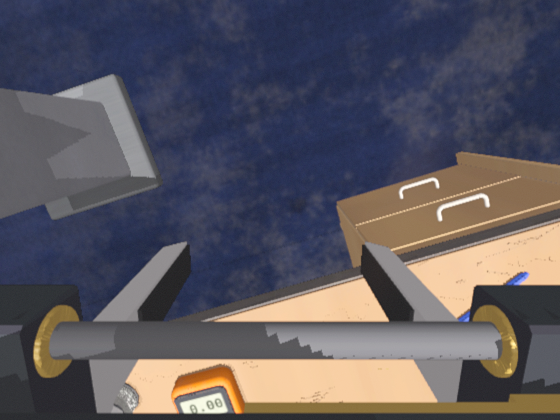

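```bash
python3 - <<'E'
from h import *
import numpy as np
a=cv2.imread('pics/top0.png')[100:300,200:460]; a=cv2.resize(a,None,fx=3,fy=3,interpolation=cv2.INTER_CUBIC); cv2.imwrite('pics/topz.png',a)
a=cv2.imread('pics/scene0.png')[140:360,200:460]; a=cv2.resize(a,None,fx=2.7,fy=2.7,interpolation=cv2.INTER_CUBIC); cv2.imwrite('pics/scz.png',a)
E
```

```text
(no output)
```

View pics/topz.png

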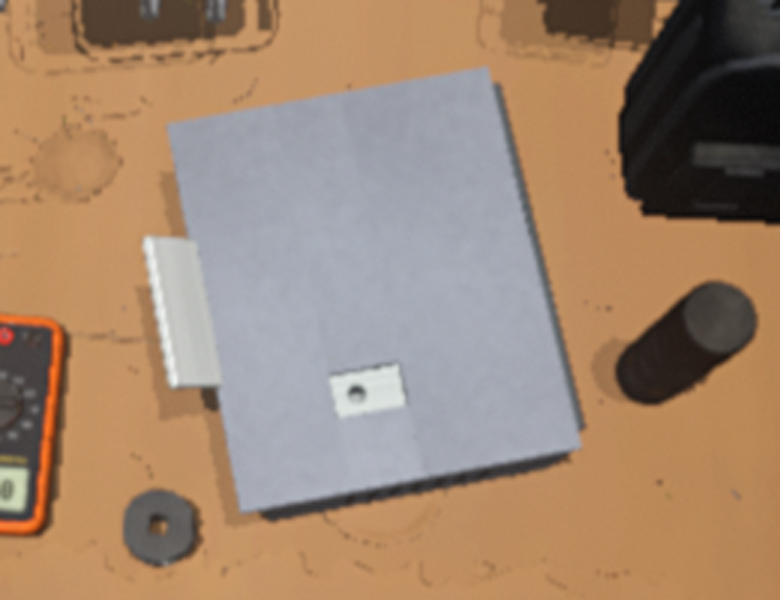

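View pics/scz.png

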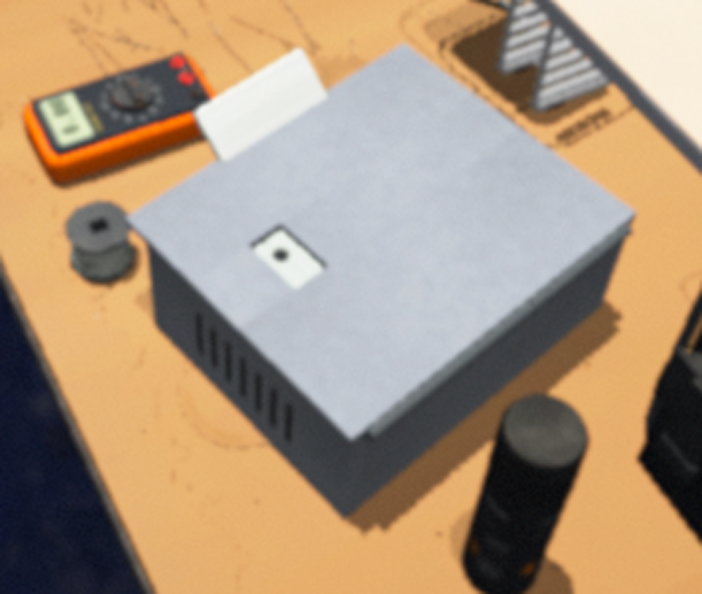

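```bash
cat > fit.py <<'E'
from h import *
from scipy.optimize import least_squares
import json
ct=camera('top'); cs=camera('scene')
L=np.array([[-.12,.132,.106],[.1,.132,.106],[.1,-.132,.106],[-.12,-.132,.106]])
T=np.array([[256,141.7],[363,122.7],[393.3,249.3],[280.7,270.3]])
S=np.array([[349.6,156.3],[434.4,219.3],[330,302.2],[248.1,220]])
def W(p,P):
    c,s=np.cos(p[2]),np.sin(p[2]); P=np.atleast_2d(P)
    return np.c_[p[0]+c*P[:,0]-s*P[:,1],p[1]+s*P[:,0]+c*P[:,1],P[:,2]]
f=lambda p:np.r_[(proj(ct,W(p,L))-T).ravel(),(proj(cs,W(p,L))-S).ravel()]
r=least_squares(f,[.4,.15,-1.4]); print(r.x.round(4)); print(r.fun.reshape(-1,2).round(1).tolist())
json.dump(r.x.tolist(),open('case.json','w'))
# hole
for c,px in((ct,(319,231)),(cs,(304.1,234.4))):
    w=onz(c,px,.098); cc,s=np.cos(r.x[2]),np.sin(r.x[2]); d=w[:2]-r.x[:2]
    print('hole case',cc*d[0]+s*d[1],-s*d[0]+cc*d[1],'from hinge',.1-(cc*d[0]+s*d[1]))
print('tab',W(r.x,[-.136,0,.119]))
for n,q,z in(('spool',[[248.8,274.8],[235.7,229.1]],.019),('meter',[[200.5,241.6],[243.7,179.6]],.023),('can',[[426.4,219.3],[391.6,324.4]],.085)):
    print(n,onz(ct,q[0],z).round(3),onz(cs,q[1],z).round(3))
E
python3 fit.py
```

```text
[ 0.5357  0.1296 -1.3289]
[[-0.4, -1.1], [-0.1, -0.8], [0.6, -0.0], [-0.7, 0.3], [0.0, -0.5], [1.5, -0.2], [-0.3, 0.8], [-2.1, 0.4]]
hole case -0.031706607903754874 -0.06992496974110475 from hinge 0.13170660790375488
hole case -0.03266055174824471 -0.06875363924358131 from hinge 0.1326605517482447
tab [[0.50309801 0.26161798 0.119     ]]
spool [0.377 0.278 0.019] [0.373 0.271 0.019]
meter [0.439 0.382 0.023] [0.44  0.389 0.023]
can [ 0.498 -0.068  0.085] [ 0.507 -0.065  0.085]
```

```bash
cat >> h.py <<'E'
import json,os,sys
P=json.load(open('case.json')) if os.path.exists('case.json') else None
def c2w(p):
    c,s=np.cos(P[2]),np.sin(P[2]); return np.array([P[0]+c*p[0]-s*p[1],P[1]+s*p[0]+c*p[1],p[2]])
def w2c(w):
    c,s=np.cos(P[2]),np.sin(P[2]); d=np.array(w)-[P[0],P[1],0]; return np.array([c*d[0]+s*d[1],-s*d[0]+c*d[1],d[2]])
def dirc(v):
    c,s=np.cos(P[2]),np.sin(P[2]); return np.array([c*v[0]+s*v[1],-s*v[0]+c*v[1],v[2]])
def where(target=None):
    s=get_state(); R=np.array(s['tcp_rot']); p=w2c(s['position']); z=R[:,2]
    print('t',round(s['clock'],2),'caseTCP mm',(p*1000).round(1),'z-ang-in-case deg',np.degrees(np.arctan2(dirc(z)[1],dirc(z)[0])).round(1),'tilt',R[2,0].round(3),'F case',dirc(np.array(s['wrist_force'])).round(1),'g',round(s['gripper_width'],3),'q',np.round(s['joint_positions'],2))
    if target is not None:
        d=c2w(np.array(target)/1000.)-np.array(s['position']); print('shift tool',(R.T@d).round(4))
def lid(th):
    th=np.array(th);r=np.array([-236,19.]);c,s=np.cos(th),np.sin(th); return 100+r[0]*c+r[1]*s, 100-r[0]*s+r[1]*c
E
python3 -c "
from h import *
where([-150,0,167]); print(c2w([-.15,0,.167]))"
```

```text
t 1.55 caseTCP mm [-493.7 -252.2  167.5] z-ang-in-case deg 148.7 tilt -1.0 F case [-0.5  0.1  0.1] g 0.997 q [ 1.15  0.28  1.5  -0.    1.36 -0.12]
shift tool [ 0.0005 -0.3941 -0.1626]
[0.49974498 0.27521053 0.167     ]
```

```bash
python3 -m handwheel '[{"x":0,"y":-0.04,"z":-0.016,"yaw":-0.1,"gripper":0.6},{"x":0,"y":-0.09,"z":-0.037,"yaw":-0.22,"gripper":0.6},{"x":0,"y":-0.14,"z":-0.058,"yaw":-0.34,"gripper":0.6},{"x":0,"y":-0.19,"z":-0.078,"yaw":-0.45,"gripper":0.6},{"x":0,"y":-0.23,"z":-0.095,"yaw":-0.546,"gripper":0.6}]' 40; python3 -c "
from h import *
where([-150,0,160])"
```

```text
clock: 2.17
position: [0.365, 0.3875, 0.1676]
tcp_rot: [[0.001, -0.97, -0.241], [0.0, -0.241, 0.97], [-1.0, -0.001, 0.0]]
wrist_force: [0.5, -0.9, 0.7]
gripper_width: 0.604
t 2.17 caseTCP mm [-291.3 -103.9  167.6] z-ang-in-case deg -179.9 tilt -1.0 F case [1.  0.2 0.7] g 0.604 q [ 0.68  0.21  1.59 -0.    1.34 -1.13]
shift tool [ 0.0077 -0.1037 -0.1415]
```

```bash
python3 -m handwheel '[{"x":0.002,"y":-0.025,"z":-0.038,"yaw":0,"gripper":0.6},{"x":0.004,"y":-0.055,"z":-0.08,"yaw":0,"gripper":0.6},{"x":0.006,"y":-0.085,"z":-0.125,"yaw":0,"gripper":0.6},{"x":0.008,"y":-0.104,"z":-0.153,"yaw":0,"gripper":0.6},{"x":0.018,"y":-0.104,"z":-0.153,"yaw":0,"gripper":0.6}]'; python3 -c "
from h import *
where([-138,0,114]); shot('wrist','w1.png');shot('scene','s1.png')"
```

```text
clock: 2.8
position: [0.5032, 0.2638, 0.1495]
tcp_rot: [[0.002, -0.972, -0.235], [0.0, -0.235, 0.972], [-1.0, -0.002, -0.0]]
wrist_force: [0.0, -0.1, 0.4]
gripper_width: 0.597
t 2.8 caseTCP mm [-138.1    0.6  149.5] z-ang-in-case deg 179.8 tilt -1.0 F case [0.1 0.  0.4] g 0.597 q [ 0.36  0.28  1.55 -0.    1.31 -1.45]
shift tool [ 0.0355  0.0007 -0.0001]
```

View pics/w1.png

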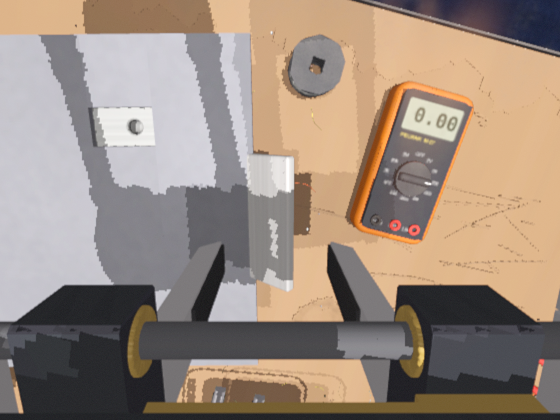

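View pics/s1.png

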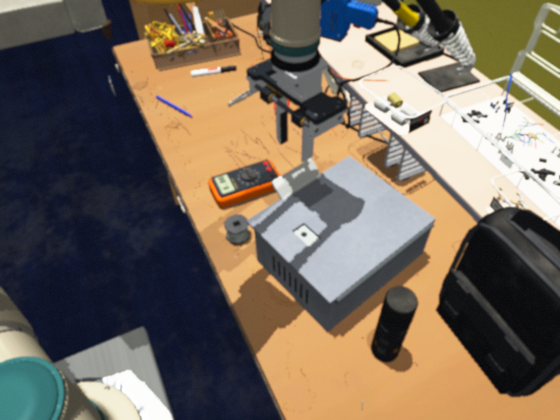

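```bash
python3 -m handwheel '[{"x":0.018,"y":0,"z":0,"yaw":0,"gripper":0.6},{"x":0.035,"y":0,"z":0,"yaw":0,"gripper":0.6},{"x":0.035,"y":0,"z":-0.006,"yaw":0,"gripper":0.6},{"x":0.035,"y":0,"z":-0.012,"yaw":0,"gripper":0.6},{"x":0.035,"y":0,"z":-0.014,"yaw":0,"gripper":0.6}]'; python3 -c "
from h import *
where([-123,0,114])"
```

```text
clock: 3.52
position: [0.5048, 0.2516, 0.1154]
tcp_rot: [[0.002, -0.971, -0.239], [0.001, -0.239, 0.971], [-1.0, -0.002, 0.0]]
wrist_force: [0.3, 0.2, -0.2]
gripper_width: 0.6
t 3.52 caseTCP mm [-125.8   -0.7  115.4] z-ang-in-case deg 180.0 tilt -1.0 F case [-0.2  0.3 -0.2] g 0.6 q [ 0.34  0.29  1.61  0.    1.23 -1.47]
shift tool [ 0.0014 -0.0007 -0.0028]
```

```bash
python3 -m handwheel '[{"x":0,"y":0,"z":-0.001,"yaw":0,"gripper":0.6},{"x":0,"y":0,"z":-0.002,"yaw":0,"gripper":0.6},{"x":0,"y":0,"z":-0.003,"yaw":0,"gripper":0.6},{"x":0,"y":0,"z":-0.004,"yaw":0,"gripper":0.6},{"x":0,"y":0,"z":-0.004,"yaw":0,"gripper":0.6}]'; python3 -c "
from h import *
where([-123,0,114])"
```

```text
clock: 4.15
position: [0.5053, 0.2476, 0.1145]
tcp_rot: [[-0.0, -0.971, -0.239], [0.0, -0.239, 0.971], [-1.0, 0.0, 0.0]]
wrist_force: [-0.1, -0.4, 0.0]
gripper_width: 0.598
t 4.15 caseTCP mm [-121.9   -1.2  114.5] z-ang-in-case deg 180.0 tilt -1.0 F case [ 0.4 -0.2  0. ] g 0.598 q [ 0.33  0.29  1.62  0.    1.23 -1.48]
shift tool [ 0.0005 -0.0012  0.0011]
```

```bash
python3 -m handwheel '[{"x":0,"y":0,"z":-0.001,"yaw":0,"gripper":0.6},{"x":0,"y":0,"z":-0.002,"yaw":0,"gripper":0.6},{"x":0,"y":0,"z":-0.003,"yaw":0,"gripper":0.6},{"x":0,"y":0,"z":-0.004,"yaw":0,"gripper":0.6},{"x":0,"y":0,"z":-0.005,"yaw":0,"gripper":0.6}]'; python3 -c "
from h import *
where([-123,0,114])
shot('wrist','w2.png')"
```

```text
clock: 4.78
position: [0.5065, 0.2428, 0.1145]
tcp_rot: [[0.0, -0.971, -0.239], [0.0, -0.239, 0.971], [-1.0, -0.0, 0.0]]
wrist_force: [0.3, 0.9, -0.4]
gripper_width: 0.601
t 4.78 caseTCP mm [-116.9   -1.2  114.5] z-ang-in-case deg 180.0 tilt -1.0 F case [-0.8  0.5 -0.4] g 0.601 q [ 0.32  0.29  1.62  0.    1.23 -1.49]
shift tool [ 0.0005 -0.0012  0.0061]
```

View pics/w2.png

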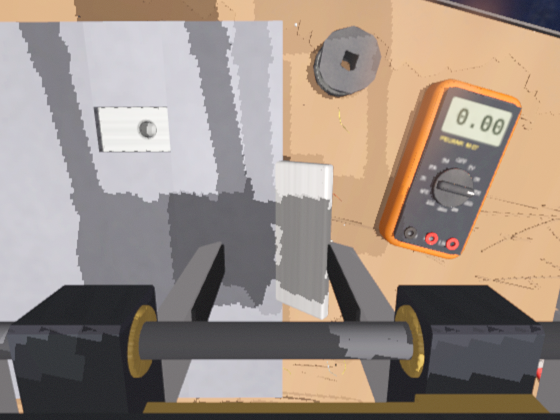

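```bash
python3 -m handwheel '[{"x":0,"y":0,"z":-0.001,"yaw":0,"gripper":0.6},{"x":0,"y":0,"z":-0.002,"yaw":0,"gripper":0.6},{"x":0,"y":0,"z":-0.003,"yaw":0,"gripper":0.6},{"x":0,"y":0,"z":-0.004,"yaw":0,"gripper":0.6},{"x":0,"y":0,"z":-0.004,"yaw":0,"gripper":0.6}]'; python3 -c "
from h import *
where([-123,0,114])"
```

```text
clock: 5.45
position: [0.5075, 0.2389, 0.1145]
tcp_rot: [[0.0, -0.971, -0.239], [0.0, -0.239, 0.971], [-1.0, -0.0, 0.0]]
wrist_force: [0.6, -0.5, 0.2]
gripper_width: 0.603
t 5.45 caseTCP mm [-112.9   -1.2  114.5] z-ang-in-case deg 180.0 tilt -1.0 F case [0.7 0.5 0.2] g 0.603 q [ 0.32  0.29  1.62  0.    1.23 -1.5 ]
shift tool [ 0.0005 -0.0012  0.0101]
```

```bash
python3 -m handwheel '[{"x":0,"y":0,"z":-0.001,"yaw":0,"gripper":0.6},{"x":0,"y":0,"z":-0.002,"yaw":0,"gripper":0.6},{"x":0,"y":0,"z":-0.003,"yaw":0,"gripper":0.6},{"x":0,"y":0,"z":-0.004,"yaw":0,"gripper":0.6},{"x":0,"y":0,"z":-0.005,"yaw":0,"gripper":0.6}]'; python3 -c "
from h import *
where([-123,0,114])
shot('wrist','w3.png');c=shot('scene','s3.png');a=cv2.resize(c['pixels'][60:260,200:440],None,fx=3,fy=3);cv2.imwrite('pics/s3z.png',a)"
```

```text
clock: 6.08
position: [0.5087, 0.234, 0.1145]
tcp_rot: [[0.0, -0.971, -0.239], [0.0, -0.239, 0.971], [-1.0, -0.0, 0.0]]
wrist_force: [-0.5, -0.3, -0.4]
gripper_width: 0.601
t 6.08 caseTCP mm [-107.9   -1.2  114.5] z-ang-in-case deg 180.0 tilt -1.0 F case [ 0.2 -0.5 -0.4] g 0.601 q [ 0.31  0.29  1.62  0.    1.23 -1.51]
shift tool [ 0.0005 -0.0012  0.0151]
```

View pics/w3.png

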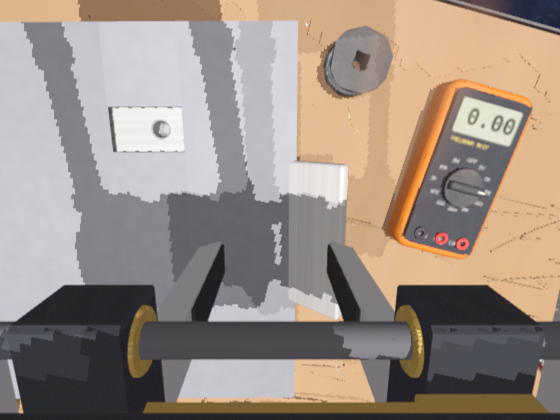

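View pics/s3z.png

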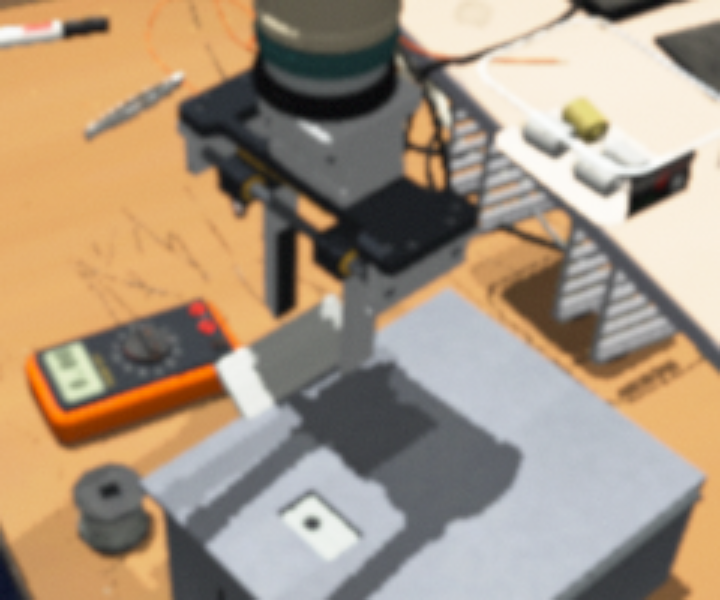

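```bash
python3 - <<'E'
from h import *
c=camera('wrist'); s=get_state(); R=np.array(s['tcp_rot']);p=np.array(s['position'])
for w in(.02820,-.0282):
  for dx in (0,-.0188,-.04): print('pad',w,dx,proj(c,[p+R@[dx,dy,w] for dy in(-.008,.008)]).round(0).tolist())
def tab(d,n,y): # d along from root to end 0..40, n normal mm
    b=np.array([-136,0,119.])-24*np.array([-np.cos(np.radians(42)),0,np.sin(np.radians(42))])
    q=b+d*np.array([-np.cos(np.radians(42)),0,np.sin(np.radians(42))])+n*np.array([np.sin(np.radians(42)),0,np.cos(np.radians(42))])+[0,y,0]
    return c2w(q/1000)
for y in(-50,50):
  for d in(0,40):
    for n in(-4,4): print(y,d,n,proj(c,[tab(d,n,y)]).round(0).tolist())
cs=camera('scene')
print('scene tip',proj(cs,[p+R@[0,0,w] for w in(.0282,-.0282)]).round(0).tolist(), [tip_of(c,'lid_tab'),tip_of(cs,'lid_tab')])
for y in(-50,50):
  for d in(0,40): print(proj(cs,[tab(d,4,y)]).round(0).tolist())
E
```

```text
pad 0.0282 0 [[320.0, 250.0], [320.0, 227.0]]
pad 0.0282 -0.0188 [[323.0, 260.0], [324.0, 235.0]]
pad 0.0282 -0.04 [[329.0, 275.0], [330.0, 247.0]]
pad -0.0282 0 [[235.0, 250.0], [234.0, 226.0]]
pad -0.0282 -0.0188 [[231.0, 260.0], [230.0, 235.0]]
pad -0.0282 -0.04 [[226.0, 275.0], [225.0, 247.0]]
-50 0 -4 [[297.0, 161.0]]
-50 0 4 [[289.0, 162.0]]
-50 40 -4 [[350.0, 166.0]]
-50 40 4 [[343.0, 167.0]]
50 0 -4 [[295.0, 298.0]]
50 0 4 [[288.0, 302.0]]
50 40 -4 [[342.0, 318.0]]
50 40 4 [[335.0, 323.0]]
scene tip [[295.0, 179.0], [315.0, 195.0]] [[{'point': [321.9, 238.6], 'p': 0.79}], [{'point': [295.2, 178.7], 'p': 0.95}, {'point': [246.7, 181.3], 'p': 0.64}, {'point': [307.2, 238.2], 'p': 0.39}]]
[[283.0, 200.0]]
[[272.0, 181.0]]
[[322.0, 175.0]]
[[312.0, 158.0]]
```

```bash
python3 -m handwheel '[{"x":0,"y":0,"z":0.01,"yaw":0,"gripper":0.6},{"x":0,"y":0,"z":0.02,"yaw":0,"gripper":0.6},{"x":0,"y":0,"z":0.028,"yaw":0,"gripper":0.6},{"x":0.003,"y":0,"z":0.028,"yaw":0,"gripper":0.6},{"x":0.005,"y":0,"z":0.028,"yaw":0,"gripper":0.6}]'; python3 - <<'E'
from h import *
where([-138,0,114])
c=shot('wrist','w4.png');print(c['K']);cs=shot('scene','s4.png');a=cv2.resize(cs['pixels'][90:240,230:400],None,fx=4,fy=4);cv2.imwrite('pics/s4z.png',a)
ct=shot('top','t4.png');a=cv2.resize(ct['pixels'][120:300,170:410],None,fx=3,fy=3);cv2.imwrite('pics/t4z.png',a)
s=get_state(); R=np.array(s['tcp_rot']);p=np.array(s['position'])
for dx in(0,-.0188,-.04,-.07):
  for cc in (c,cs,ct): print(dx,proj(cc,[p+R@[dx,0,w] for w in(.0282,-.0282)]).round(0).tolist())
E
```

```text
clock: 7.0
position: [0.5018, 0.2613, 0.1092]
tcp_rot: [[-0.0, -0.971, -0.239], [-0.0, -0.239, 0.971], [-1.0, 0.0, -0.0]]
wrist_force: [-0.1, 0.4, 0.7]
gripper_width: 0.6
t 7.0 caseTCP mm [-136.    -1.3  109.2] z-ang-in-case deg 180.0 tilt -1.0 F case [-0.4 -0.   0.7] g 0.6 q [ 0.36  0.3   1.62 -0.    1.22 -1.46]
shift tool [-0.0048 -0.0013  0.002 ]
[[346.59643561   0.         275.33660728]
 [  0.         346.59643561 212.98880204]
 [  0.           0.           1.        ]]
0 [[320.0, 238.0], [234.0, 238.0]]
0 [[286.0, 173.0], [305.0, 189.0]]
0 [[245.0, 208.0], [274.0, 203.0]]
-0.0188 [[323.0, 248.0], [230.0, 248.0]]
-0.0188 [[286.0, 166.0], [305.0, 182.0]]
-0.0188 [[244.0, 206.0], [274.0, 200.0]]
-0.04 [[329.0, 261.0], [225.0, 261.0]]
-0.04 [[286.0, 158.0], [305.0, 174.0]]
-0.04 [[244.0, 203.0], [274.0, 197.0]]
-0.07 [[338.0, 286.0], [216.0, 286.0]]
-0.07 [[286.0, 146.0], [306.0, 162.0]]
-0.07 [[243.0, 199.0], [274.0, 193.0]]
```

View pics/s4z.png

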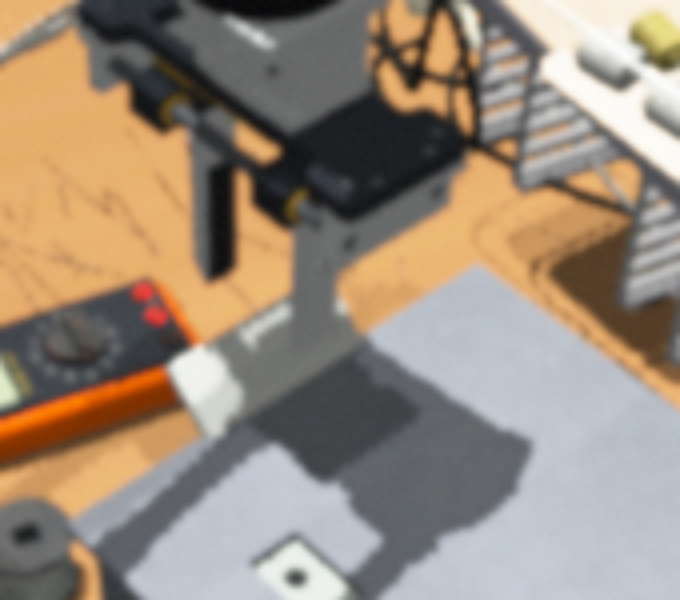

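View pics/t4z.png

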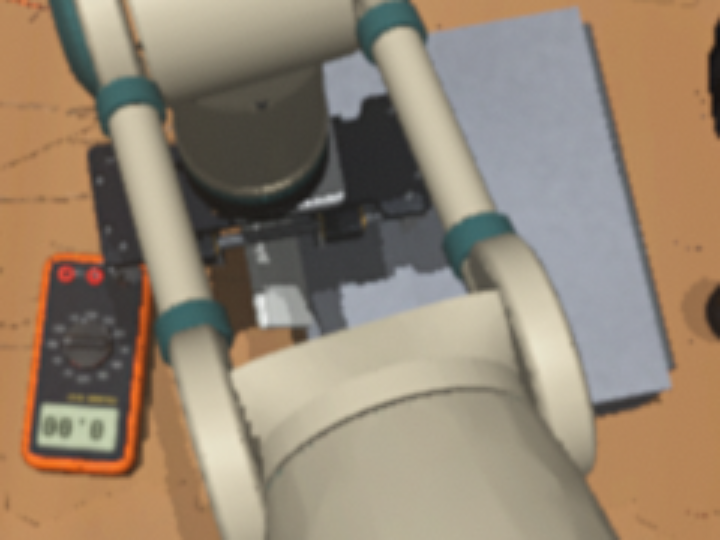

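View pics/w4.png

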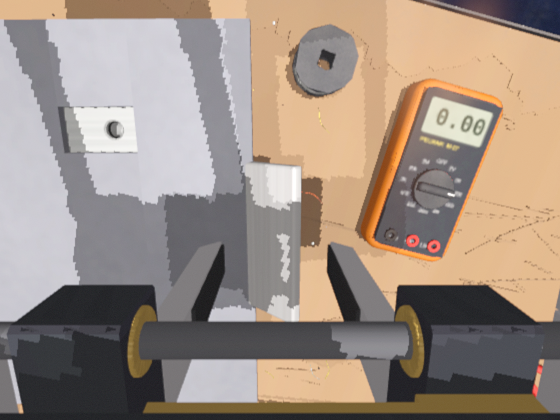

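```bash
python3 -m handwheel '[{"x":0.008,"y":0,"z":0.002,"yaw":0,"gripper":0.6},{"x":0.016,"y":0,"z":0.002,"yaw":0,"gripper":0.6},{"x":0.022,"y":0,"z":0.002,"yaw":0,"gripper":0.6},{"x":0.026,"y":0,"z":0.002,"yaw":0,"gripper":0.6},{"x":0.028,"y":0,"z":0.002,"yaw":0,"gripper":0.6}]'; python3 - <<'E'
from h import *
where([-138,0,114])
c=shot('wrist','w5.png');cs=shot('scene','s5.png');a=cv2.resize(cs['pixels'][90:240,230:400],None,fx=4,fy=4);cv2.imwrite('pics/s5z.png',a)
E
```

```text
clock: 7.78
position: [0.5014, 0.2632, 0.0811]
tcp_rot: [[-0.0, -0.971, -0.239], [-0.0, -0.239, 0.971], [-1.0, 0.0, -0.0]]
wrist_force: [-0.6, 0.6, 0.1]
gripper_width: 0.601
t 7.78 caseTCP mm [-137.9   -1.3   81.1] z-ang-in-case deg 180.0 tilt -1.0 F case [-0.8 -0.5  0.1] g 0.601 q [ 0.36  0.32  1.66  0.    1.16 -1.45]
shift tool [-0.0329 -0.0013  0.0001]
```

View pics/s5z.png

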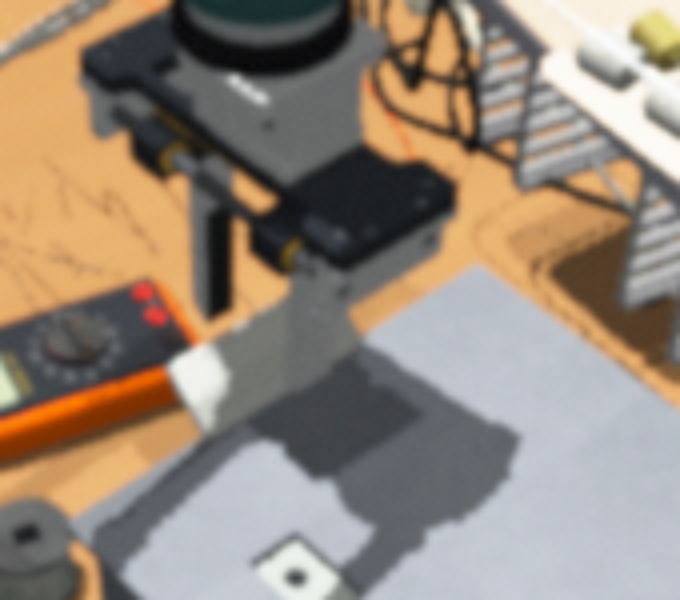

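View pics/w5.png

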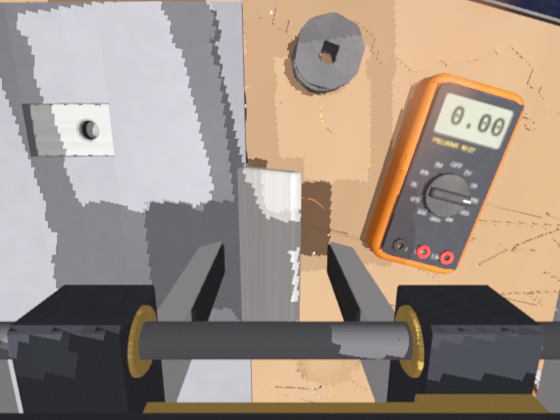

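```bash
python3 -m handwheel '[{"x":0.003,"y":0,"z":-0.004,"yaw":0,"gripper":0.6},{"x":0.003,"y":0,"z":-0.008,"yaw":0,"gripper":0.6},{"x":0.003,"y":0,"z":-0.012,"yaw":0,"gripper":0.6},{"x":0.003,"y":0,"z":-0.015,"yaw":0,"gripper":0.6},{"x":0.003,"y":0,"z":-0.017,"yaw":0,"gripper":0.6}]'; python3 -c "
from h import *
where()"
```

```text
clock: 8.5
position: [0.5051, 0.2489, 0.0785]
tcp_rot: [[-0.001, -0.971, -0.237], [0.005, -0.237, 0.971], [-1.0, -0.0, 0.005]]
wrist_force: [-2.0, 8.3, -0.6]
gripper_width: 0.604
t 8.5 caseTCP mm [-123.2   -1.1   78.5] z-ang-in-case deg 179.9 tilt -1.0 F case [-8.5  0.  -0.6] g 0.604 q [ 0.33  0.32  1.67  0.01  1.15 -1.48]
```

```bash
python3 -m handwheel '[{"x":0,"y":0,"z":-0.003,"yaw":0,"gripper":0.6},{"x":-0.003,"y":0,"z":-0.0035,"yaw":0,"gripper":0.6},{"x":-0.006,"y":0,"z":-0.004,"yaw":0,"gripper":0.6},{"x":-0.009,"y":0,"z":-0.0043,"yaw":0,"gripper":0.6},{"x":-0.012,"y":0,"z":-0.0046,"yaw":0,"gripper":0.6}]'; python3 -c "
from h import *
where()
c=shot('wrist','w6.png');cs=shot('scene','s6.png');a=cv2.resize(cs['pixels'][90:240,230:400],None,fx=4,fy=4);cv2.imwrite('pics/s6z.png',a)"
```

```text
clock: 9.12
position: [0.5054, 0.2474, 0.0905]
tcp_rot: [[-0.002, -0.971, -0.238], [0.009, -0.238, 0.971], [-1.0, -0.0, 0.009]]
wrist_force: [-3.1, 11.9, -2.1]
gripper_width: 0.6
t 9.12 caseTCP mm [-121.6   -1.1   90.5] z-ang-in-case deg 179.9 tilt -1.0 F case [-12.3  -0.2  -2.1] g 0.6 q [ 0.32  0.31  1.66  0.01  1.17 -1.49]
```

View pics/s6z.png

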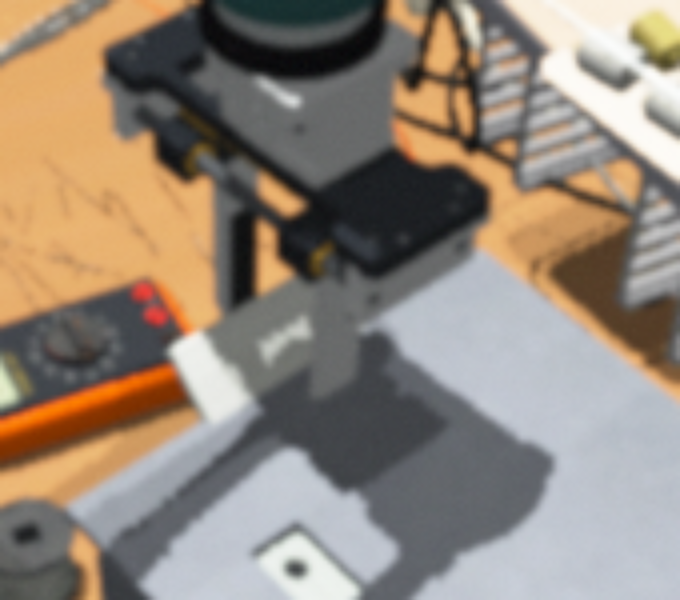

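View pics/w6.png

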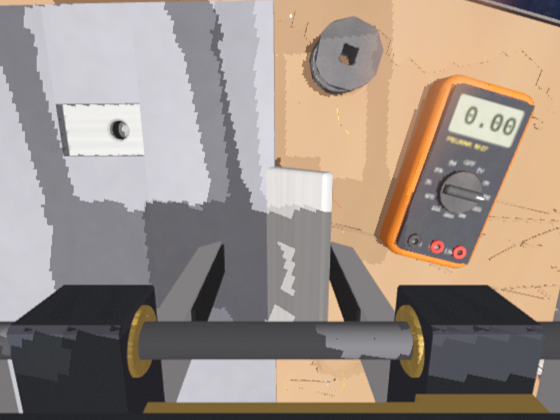

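```bash
python3 -m handwheel '[{"x":-0.005,"y":0,"z":-0.0015,"yaw":0,"gripper":0.6},{"x":-0.010,"y":0,"z":-0.003,"yaw":0,"gripper":0.6},{"x":-0.015,"y":0,"z":-0.0045,"yaw":0,"gripper":0.6},{"x":-0.020,"y":0,"z":-0.006,"yaw":0,"gripper":0.6},{"x":-0.025,"y":0,"z":-0.0075,"yaw":0,"gripper":0.6}]'; python3 -c "
from h import *
where()
c=shot('wrist','w7.png')"
```

```text
clock: 9.85
position: [0.5068, 0.2422, 0.116]
tcp_rot: [[-0.002, -0.971, -0.238], [0.013, -0.238, 0.971], [-1.0, -0.001, 0.013]]
wrist_force: [-3.8, 14.6, 0.7]
gripper_width: 0.598
t 9.85 caseTCP mm [-116.2   -1.   116. ] z-ang-in-case deg 179.9 tilt -1.0 F case [-15.1  -0.2   0.7] g 0.598 q [ 0.31  0.29  1.62  0.01  1.23 -1.5 ]
```

View pics/w7.png

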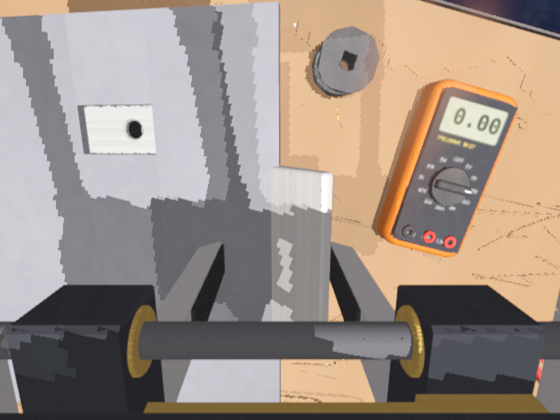

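```bash
python3 -m handwheel '[{"x":-0.007,"y":0,"z":-0.002,"yaw":0,"gripper":0.6},{"x":-0.014,"y":0,"z":-0.0042,"yaw":0,"gripper":0.6},{"x":-0.021,"y":0,"z":-0.0066,"yaw":0,"gripper":0.6},{"x":-0.027,"y":0,"z":-0.009,"yaw":0,"gripper":0.6},{"x":-0.0335,"y":0,"z":-0.0115,"yaw":0,"gripper":0.6}]'; python3 -c "
from h import *
where()
c=shot('scene','s8.png')"
```

```text
clock: 10.52
position: [0.5097, 0.2309, 0.15]
tcp_rot: [[-0.002, -0.971, -0.239], [0.013, -0.239, 0.971], [-1.0, -0.002, 0.013]]
wrist_force: [-4.4, 14.6, 1.9]
gripper_width: 0.602
t 10.53 caseTCP mm [-104.6   -0.9  150. ] z-ang-in-case deg 179.9 tilt -1.0 F case [-15.2  -0.8   1.9] g 0.602 q [ 0.29  0.26  1.57  0.01  1.31 -1.52]
```

View pics/s8.png

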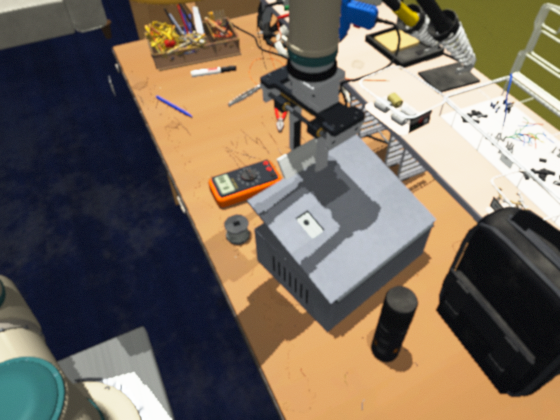

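```bash
python3 -m handwheel '[{"x":-0.0065,"y":0,"z":-0.0026,"yaw":0,"gripper":0.6},{"x":-0.013,"y":0,"z":-0.0055,"yaw":0,"gripper":0.6},{"x":-0.0195,"y":0,"z":-0.0087,"yaw":0,"gripper":0.6},{"x":-0.026,"y":0,"z":-0.012,"yaw":0,"gripper":0.6},{"x":-0.032,"y":0,"z":-0.0155,"yaw":0,"gripper":0.6}]'; python3 -c "
from h import *
where()"; python3 -m handwheel '[{"x":-0.006,"y":0,"z":-0.0038,"yaw":0,"gripper":0.6},{"x":-0.012,"y":0,"z":-0.0076,"yaw":0,"gripper":0.6},{"x":-0.018,"y":0,"z":-0.0115,"yaw":0,"gripper":0.6},{"x":-0.024,"y":0,"z":-0.0155,"yaw":0,"gripper":0.6},{"x":-0.029,"y":0,"z":-0.0195,"yaw":0,"gripper":0.6}]'; python3 -c "
from h import *
where()
c=shot('scene','s9.png');shot('wrist','w9.png')"
```

```text
clock: 11.2
position: [0.5137, 0.2149, 0.1823]
tcp_rot: [[-0.001, -0.971, -0.239], [0.012, -0.239, 0.971], [-1.0, -0.002, 0.012]]
wrist_force: [-2.7, 12.8, 3.9]
gripper_width: 0.599
t 11.2 caseTCP mm [-88.1  -0.9 182.3] z-ang-in-case deg 180.0 tilt -1.0 F case [-13.1   0.4   3.9] g 0.599 q [ 0.26  0.24  1.52  0.01  1.38 -1.55]
clock: 11.82
position: [0.5187, 0.195, 0.2114]
tcp_rot: [[-0.0, -0.971, -0.24], [0.01, -0.24, 0.971], [-1.0, -0.002, 0.01]]
wrist_force: [-2.7, 9.9, 4.2]
gripper_width: 0.604
t 11.82 caseTCP mm [-67.5  -0.8 211.4] z-ang-in-case deg -180.0 tilt -1.0 F case [-10.3  -0.2   4.2] g 0.604 q [ 0.23  0.22  1.47  0.01  1.45 -1.59]
```

View pics/s9.png

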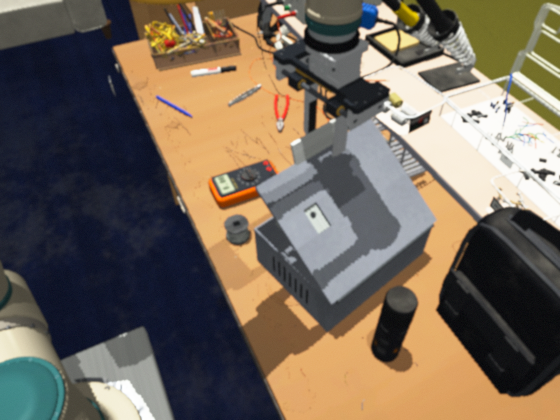

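View pics/w9.png

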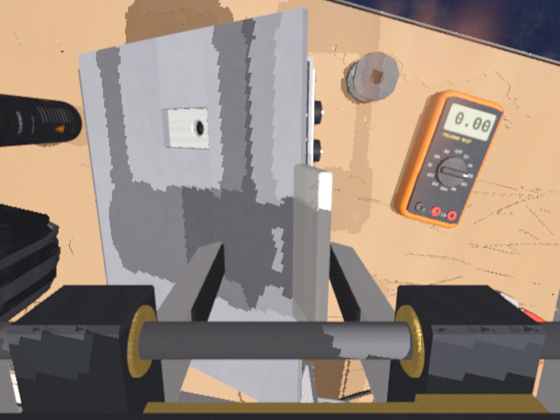

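```bash
python3 -m handwheel '[{"x":-0.0053,"y":0,"z":-0.0045,"yaw":0,"gripper":0.6},{"x":-0.0105,"y":0,"z":-0.009,"yaw":0,"gripper":0.6},{"x":-0.0157,"y":0,"z":-0.0137,"yaw":0,"gripper":0.6},{"x":-0.021,"y":0,"z":-0.0186,"yaw":0,"gripper":0.6},{"x":-0.0255,"y":0,"z":-0.0236,"yaw":0,"gripper":0.6}]'; python3 -c "
from h import *
where()"; python3 -m handwheel '[{"x":-0.004,"y":0,"z":-0.0052,"yaw":0,"gripper":0.6},{"x":-0.008,"y":0,"z":-0.0105,"yaw":0,"gripper":0.6},{"x":-0.012,"y":0,"z":-0.016,"yaw":0,"gripper":0.6},{"x":-0.016,"y":0,"z":-0.0216,"yaw":0,"gripper":0.6},{"x":-0.018,"y":0,"z":-0.0272,"yaw":0,"gripper":0.6}]'; python3 -c "
from h import *
where()
c=shot('scene','s10.png');shot('wrist','w10.png')"
```

```text
clock: 12.55
position: [0.5246, 0.1715, 0.2372]
tcp_rot: [[0.001, -0.971, -0.24], [0.009, -0.24, 0.971], [-1.0, -0.003, 0.009]]
wrist_force: [-1.7, 7.9, 5.7]
gripper_width: 0.599
t 12.55 caseTCP mm [-43.3  -0.7 237.2] z-ang-in-case deg -180.0 tilt -1.0 F case [-8.1  0.3  5.7] g 0.599 q [ 0.18  0.21  1.43  0.01  1.5  -1.63]
clock: 13.18
position: [0.5315, 0.1448, 0.2557]
tcp_rot: [[0.002, -0.971, -0.241], [0.009, -0.241, 0.971], [-1.0, -0.004, 0.008]]
wrist_force: [-2.9, 8.0, 7.2]
gripper_width: 0.603
t 13.18 caseTCP mm [-15.8  -0.4 255.7] z-ang-in-case deg -179.9 tilt -1.0 F case [-8.4 -0.9  7.2] g 0.603 q [ 0.13  0.2   1.39  0.01  1.54 -1.68]
```

View pics/s10.png

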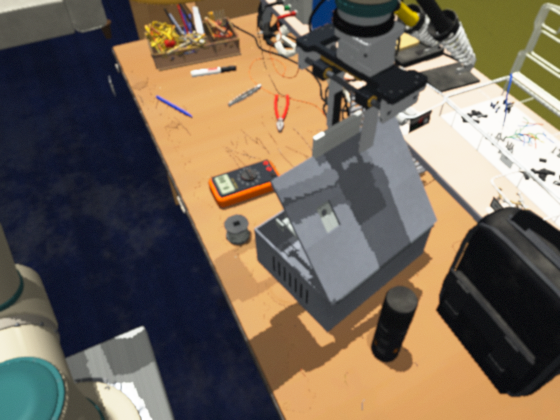

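View pics/w10.png

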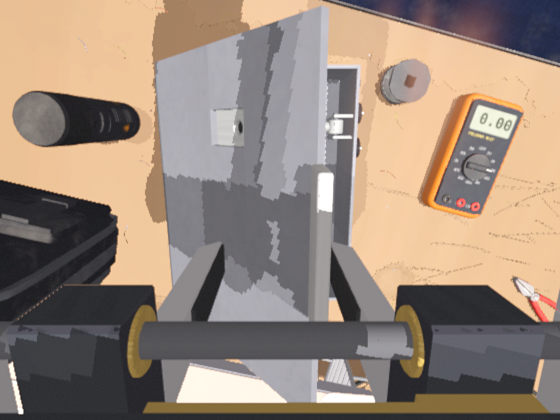

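```bash
python3 -m handwheel '[{"x":0,"y":0,"z":-0.007,"yaw":0,"gripper":0.6},{"x":0,"y":0,"z":-0.015,"yaw":0,"gripper":0.6},{"x":0,"y":0,"z":-0.023,"yaw":0,"gripper":0.6},{"x":-0.002,"y":0,"z":-0.031,"yaw":0,"gripper":0.6},{"x":-0.004,"y":0,"z":-0.039,"yaw":0,"gripper":0.6}]'; python3 -c "
from h import *
where()"; python3 -m handwheel '[{"x":-0.002,"y":0,"z":-0.007,"yaw":0,"gripper":0.6},{"x":-0.004,"y":0,"z":-0.014,"yaw":0,"gripper":0.6},{"x":-0.006,"y":0,"z":-0.021,"yaw":0,"gripper":0.6},{"x":-0.008,"y":0,"z":-0.028,"yaw":0,"gripper":0.6},{"x":-0.010,"y":0,"z":-0.034,"yaw":0,"gripper":0.6}]'; python3 -c "
from h import *
where()
c=shot('scene','s11.png');shot('wrist','w11.png')"
```

```text
clock: 13.9
position: [0.541, 0.1072, 0.2604]
tcp_rot: [[0.003, -0.971, -0.241], [0.009, -0.241, 0.971], [-1.0, -0.005, 0.008]]
wrist_force: [-1.6, 9.0, 10.6]
gripper_width: 0.6
t 13.9 caseTCP mm [ 2.300e+01 -2.000e-01  2.604e+02] z-ang-in-case deg -179.9 tilt -1.0 F case [-9.1  0.6 10.6] g 0.6 q [ 0.06  0.2   1.38  0.01  1.56 -1.75]
clock: 14.52
position: [0.5496, 0.0733, 0.2715]
tcp_rot: [[0.005, -0.971, -0.24], [0.008, -0.24, 0.971], [-1.0, -0.007, 0.006]]
wrist_force: [-2.5, 6.6, 14.7]
gripper_width: 0.603
t 14.53 caseTCP mm [5.800e+01 1.000e-01 2.715e+02] z-ang-in-case deg -179.9 tilt -1.0 F case [-7.  -0.8 14.7] g 0.603 q [ 0.    0.2   1.36  0.01  1.58 -1.81]
```

View pics/s11.png

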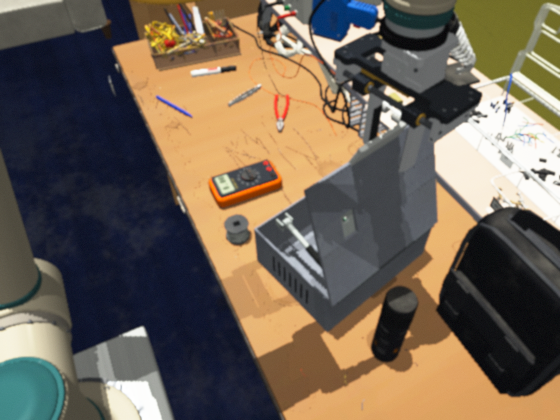

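View pics/w11.png

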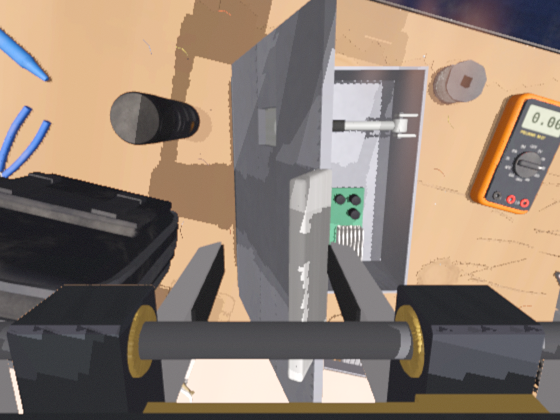

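```bash
python3 -m handwheel '[{"x":-0.003,"y":0,"z":-0.003,"yaw":0,"gripper":0.6},{"x":-0.005,"y":0,"z":-0.006,"yaw":0,"gripper":0.6},{"x":-0.006,"y":0,"z":-0.008,"yaw":0,"gripper":0.6},{"x":-0.007,"y":0,"z":-0.010,"yaw":0,"gripper":0.6},{"x":-0.007,"y":0,"z":-0.011,"yaw":0,"gripper":0.6}]'; python3 -c "
from h import *
where()
c=shot('scene','s12.png');shot('wrist','w12.png');c=camera('top')
for n in('top','scene','wrist'):
  c=camera(n)
  for q in ('prop_sleeve','prop_pivot','prop_shoulder','lid_tab','lid_slot'): print(n,q,[(np.round(a['point'],1).tolist(),round(a['p'],2)) for a in tip_of(c,q)[:2]])
"
```

```text
clock: 15.25
position: [0.5528, 0.0594, 0.2752]
tcp_rot: [[0.003, -0.971, -0.239], [0.001, -0.239, 0.971], [-1.0, -0.003, 0.001]]
wrist_force: [2.4, 4.4, 7.3]
gripper_width: 0.599
t 15.25 caseTCP mm [ 7.230e+01 -2.000e-01  2.752e+02] z-ang-in-case deg 180.0 tilt -1.0 F case [-3.7  3.4  7.3] g 0.599 q [-0.02  0.2   1.34  0.    1.59 -1.83]
top prop_sleeve [([332.5, 232.1], 0.84)]
top prop_pivot [([297.2, 237.0], 0.57)]
top prop_shoulder [([355.4, 226.6], 0.82)]
top lid_tab [([380.2, 146.6], 0.76)]
top lid_slot [([382.6, 210.6], 0.92)]
scene prop_sleeve []
scene prop_pivot [([285.4, 223.5], 0.66), ([246.1, 181.8], 0.66)]
scene prop_shoulder [([331.8, 272.4], 0.72), ([250.4, 179.6], 0.16)]
scene lid_tab [([245.4, 181.0], 0.63), ([391.7, 144.8], 0.59)]
scene lid_slot [([350.2, 224.1], 0.96)]
wrist prop_sleeve [([334.8, 123.8], 0.96)]
wrist prop_pivot [([410.9, 125.6], 0.6)]
wrist prop_shoulder [([411.1, 126.8], 0.49)]
wrist lid_tab [([304.8, 273.3], 0.78)]
wrist lid_slot [([285.9, 124.4], 0.73)]
```

View pics/s12.png

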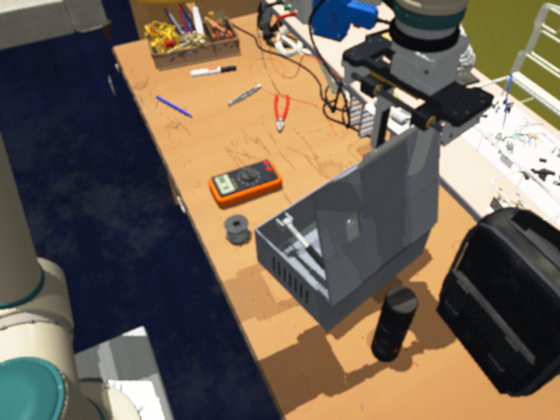

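View pics/w12.png

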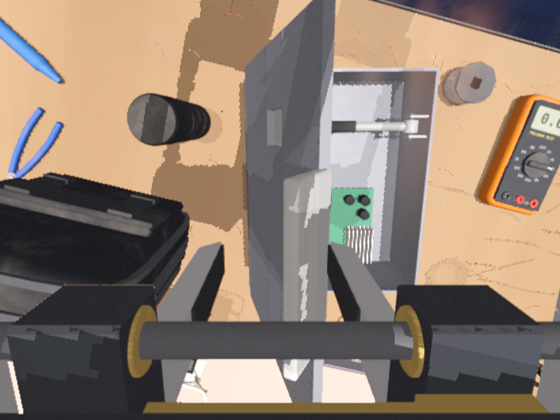

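```bash
cat >> h.py <<'E'
def tri(obs):
    A=np.zeros((3,3));b=np.zeros(3)
    for c,px in obs:
        o,d=ray(c,px);M=np.eye(3)-np.outer(d,d);A+=M;b+=M@o
    return np.linalg.solve(A,b)
def onplane_y(c,px,y):  # case plane y (m) -> case coords
    o,d=ray(c,px);o=w2c(o);d=dirc(d);return o+d*(y-o[1])/d[1]
E
python3 - <<'E'
from h import *
ct=camera('top');cs=camera('scene')
w=w2c(tri([(ct,(382.6,210.6)),(cs,(350.2,224.1))]));print('slot',w*1000)
# slot at 125 from hinge, -4 below: 
a=np.arctan2(w[2]-.1,.1-w[0])+np.arctan2(.004,.125);print('theta',a)
w=w2c(tri([(ct,(380.2,146.6)),(cs,(391.7,144.8))]));print('tab',w*1000)
print('shoulder',w2c(tri([(ct,(355.4,226.6)),(cs,(331.8,272.4))]))*1000)
print('pivot',w2c(tri([(ct,(297.2,237)),(cs,(285.4,223.5))]))*1000)
where()
E
```

```text
slot [ 68.03592773 -74.90811655 226.12394096]
theta 1.354577536502944
tab [ 60.31589013   1.5812382  331.72181403]
shoulder [ 44.59818272 -70.05242749  67.29418686]
pivot [-75.70639132 -74.41659909  93.60309175]
t 16.4 caseTCP mm [ 7.240e+01 -2.000e-01  2.752e+02] z-ang-in-case deg 180.0 tilt -1.0 F case [-3.6  3.   6.9] g 0.599 q [-0.02  0.2   1.34  0.    1.59 -1.83]
```

```bash
python3 -m handwheel '[{"x":-0.003,"y":0,"z":0.004,"yaw":0,"gripper":0.6},{"x":-0.014,"y":0,"z":0.003,"yaw":0,"gripper":0.6},{"x":-0.03,"y":0,"z":0.003,"yaw":0,"gripper":0.6},{"x":-0.046,"y":0,"z":0.003,"yaw":0,"gripper":0.6},{"x":-0.060,"y":0,"z":0.003,"yaw":0,"gripper":0.6}]'; python3 -c "
from h import *
where([-10,-70,335])
c=shot('scene','s13.png')"
```

```text
clock: 17.02
position: [0.5513, 0.0616, 0.336]
tcp_rot: [[0.001, -0.971, -0.239], [-0.0, -0.239, 0.971], [-1.0, -0.001, -0.0]]
wrist_force: [0.5, 0.3, 0.2]
gripper_width: 0.602
t 17.02 caseTCP mm [ 69.7  -1.1 336. ] z-ang-in-case deg 180.0 tilt -1.0 F case [-0.2  0.5  0.2] g 0.602 q [-0.01  0.2   1.2  -0.    1.74 -1.83]
shift tool [0.0009 0.0689 0.0797]
```

View pics/s13.png

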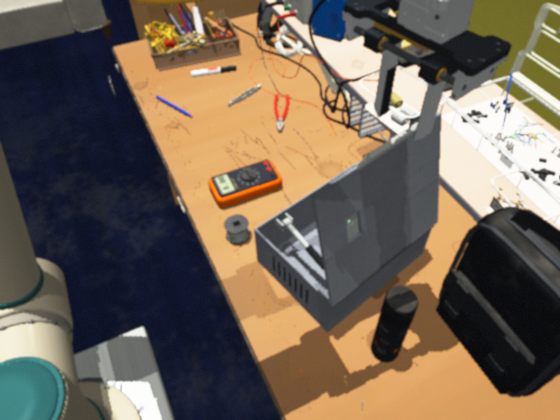

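```bash
python3 -m handwheel '[{"x":0,"y":0,"z":0.04,"yaw":0,"gripper":0.6},{"x":0,"y":0.02,"z":0.085,"yaw":0.1,"gripper":0.5},{"x":0,"y":0.045,"z":0.11,"yaw":0.28,"gripper":0.5},{"x":0,"y":0.069,"z":0.12,"yaw":0.46,"gripper":0.5},{"x":0,"y":0.069,"z":0.12,"yaw":0.64,"gripper":0.5}]';python3 -m handwheel '[{"x":0,"y":0,"z":0,"yaw":0.18,"gripper":0.5},{"x":0,"y":0,"z":0,"yaw":0.36,"gripper":0.5},{"x":0,"y":0,"z":0,"yaw":0.54,"gripper":0.5},{"x":0,"y":0,"z":0,"yaw":0.72,"gripper":0.5},{"x":0,"y":0,"z":0,"yaw":0.91,"gripper":0.5}]'; python3 -c "
from h import *
where([-10,-70,200])
c=shot('wrist','w14.png')
for q in ('prop_sleeve','prop_pivot','prop_shoulder'): print(q,[(np.round(a['point'],1).tolist(),round(a['p'],2),(onplane_y(c,a['point'],-.07)*1000).round(1)) for a in tip_of(c,q)[:2]])"
```

```text
clock: 17.7
position: [0.4535, 0.1624, 0.3355]
tcp_rot: [[0.001, -0.92, 0.392], [0.0, 0.392, 0.92], [-1.0, -0.001, 0.001]]
wrist_force: [0.1, -0.1, 0.8]
gripper_width: 0.497
clock: 18.32
position: [0.4553, 0.1618, 0.3347]
tcp_rot: [[0.0, -0.256, 0.967], [-0.0, 0.967, 0.256], [-1.0, -0.0, 0.0]]
wrist_force: [0.6, 0.2, 0.1]
gripper_width: 0.499
t 18.32 caseTCP mm [-50.5 -70.3 334.7] z-ang-in-case deg 90.9 tilt -1.0 F case [-0.   0.6  0.1] g 0.499 q [ 0.2   0.08  1.35 -0.    1.71 -0.06]
shift tool [ 0.1347 -0.0405 -0.0003]
prop_sleeve [([276.4, 212.2], 0.75, array([-27.8, -70. , 182.8]))]
prop_pivot []
prop_shoulder [([276.7, 237.2], 0.6, array([-28.9, -70. , 273.9]))]
```

View pics/w14.png

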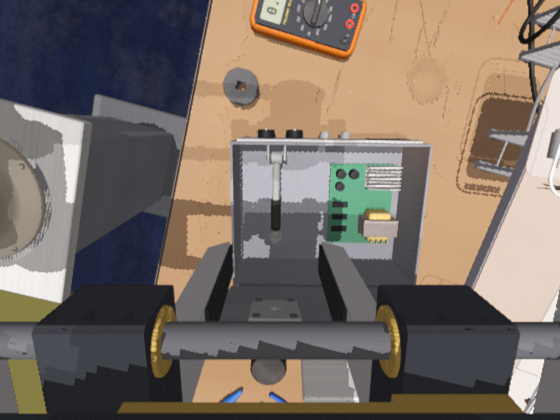

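```bash
python3 -m handwheel '[{"x":0.03,"y":-0.01,"z":0,"yaw":0.016,"gripper":0.5},{"x":0.08,"y":-0.02,"z":0,"yaw":0.016,"gripper":0.5},{"x":0.13,"y":-0.03,"z":0,"yaw":0.016,"gripper":0.5},{"x":0.17,"y":-0.0405,"z":0,"yaw":0.016,"gripper":0.5},{"x":0.20,"y":-0.0405,"z":0,"yaw":0.016,"gripper":0.5}]'; python3 -c "
from h import *
where([-10,-70,27])
c=shot('wrist','w15.png');shot('scene','s15.png')
"
```

```text
clock: 19.15
position: [0.4653, 0.1221, 0.1327]
tcp_rot: [[-0.002, -0.248, 0.969], [-0.0, 0.969, 0.248], [-1.0, 0.0, -0.002]]
wrist_force: [0.3, 0.4, -0.2]
gripper_width: 0.498
t 19.15 caseTCP mm [ -9.6 -70.2 132.7] z-ang-in-case deg 90.5 tilt -1.0 F case [-0.3  0.4 -0.2] g 0.498 q [ 0.11  0.16  1.75 -0.    1.23 -0.14]
shift tool [0.1057 0.0004 0.0003]
```

View pics/w15.png

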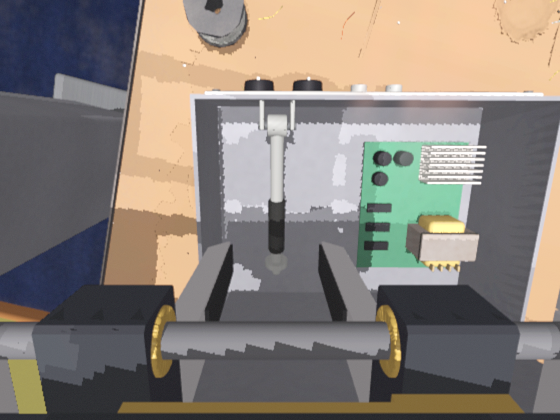

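View pics/s15.png

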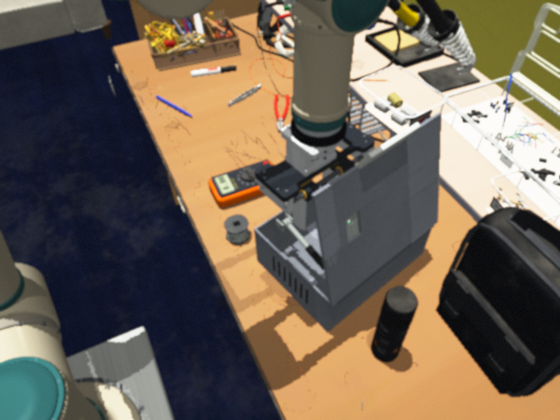

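```bash
python3 -m handwheel '[{"x":0.02,"y":0,"z":0,"yaw":0.008,"gripper":0.5},{"x":0.05,"y":0,"z":0,"yaw":0.008,"gripper":0.5},{"x":0.075,"y":0,"z":0,"yaw":0.008,"gripper":0.5},{"x":0.095,"y":0,"z":0,"yaw":0.008,"gripper":0.5},{"x":0.103,"y":0,"z":0,"yaw":0.008,"gripper":0.5}]'; python3 -c "
from h import *
where([-10,-70,27])
c=shot('wrist','w16.png')
for q in ('prop_sleeve','prop_pivot','prop_shoulder'): print(q,[(np.round(a['point'],1).tolist(),round(a['p'],2),(onplane_y(c,a['point'],-.07)*1000).round(1)) for a in tip_of(c,q)[:2]])
print(proj(c,[c2w([-.079+r*np.cos(.17),-.07,.088-r*np.sin(.17)]) for r in(.06,.085,.11,.125)]))
"
```

```text
clock: 19.88
position: [0.4665, 0.123, 0.0318]
tcp_rot: [[0.0, -0.24, 0.971], [0.0, 0.971, 0.24], [-1.0, 0.0, 0.001]]
wrist_force: [0.2, -0.4, 0.4]
gripper_width: 0.499
t 19.88 caseTCP mm [-10.2 -68.7  31.8] z-ang-in-case deg 90.0 tilt -1.0 F case [0.4 0.1 0.4] g 0.499 q [ 0.11  0.26  1.9   0.    0.98 -0.13]
shift tool [ 0.0048 -0.0002 -0.0013]
prop_sleeve [([276.7, 274.4], 0.78, array([-91.6, -70. , 275.1]))]
prop_pivot [([274.9, 126.7], 0.72, array([-79.3, -70. , 146.5]))]
prop_shoulder [([274.5, 326.3], 0.89, array([-50.4, -70. , 202.3])), ([275.8, 273.4], 0.34, array([-112.1,  -70. ,  321.2]))]
[[275.06421557 244.01928288]
 [275.06960483 283.95535053]
 [275.07444947 319.85569801]
 [275.07712817 339.70575731]]
```

View pics/w16.png

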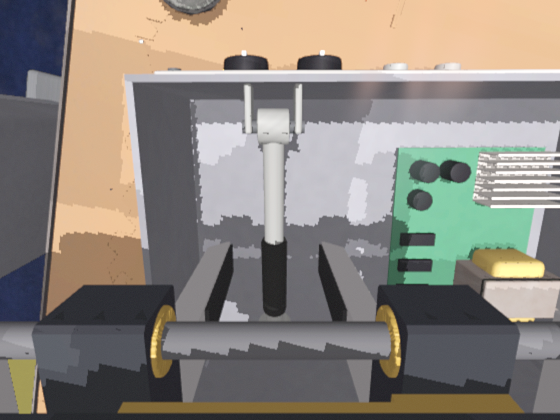

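```bash
python3 -m handwheel '[{"x":0.003,"y":0,"z":-0.001,"yaw":0,"gripper":0.5},{"x":0.006,"y":0,"z":-0.001,"yaw":0,"gripper":0.3},{"x":0.006,"y":0,"z":-0.001,"yaw":0,"gripper":0.1},{"x":0.006,"y":0,"z":-0.001,"yaw":0,"gripper":0.05},{"x":0.006,"y":0,"z":-0.001,"yaw":0,"gripper":0.05}]' 15; python3 -c "
from h import *
where()
c=shot('wrist','w17.png')
"
```

```text
clock: 20.7
position: [0.4657, 0.1227, 0.0256]
tcp_rot: [[0.001, -0.238, 0.971], [0.0, 0.971, 0.238], [-1.0, 0.0, 0.002]]
wrist_force: [1.6, 0.6, -1.3]
gripper_width: 0.141
t 20.7 caseTCP mm [-10.1 -69.5  25.6] z-ang-in-case deg 89.9 tilt -1.0 F case [-0.2  1.7 -1.3] g 0.141 q [ 0.11  0.27  1.91  0.    0.96 -0.13]
```

View pics/w17.png

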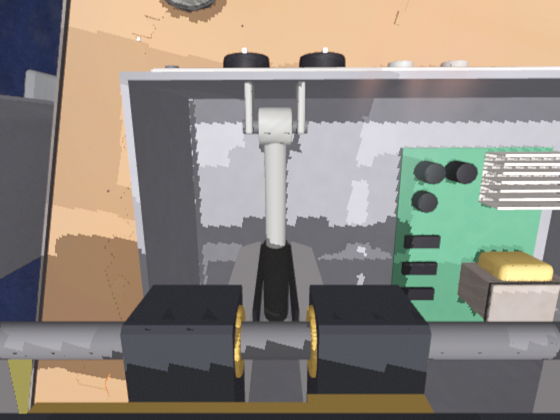

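```bash
python3 -m handwheel '[{"x":-0.0153,"y":-0.0009,"z":0,"yaw":0,"gripper":0.05},{"x":-0.0291,"y":0.0012,"z":0,"yaw":0,"gripper":0.05},{"x":-0.0422,"y":0.006,"z":0,"yaw":0,"gripper":0.05},{"x":-0.0542,"y":0.0133,"z":0,"yaw":0,"gripper":0.05},{"x":-0.0664,"y":0.0251,"z":0,"yaw":0,"gripper":0.05}]'; python3 - <<'E'
from h import *
where()
cs=shot('wrist','w18.png');cs=shot('scene','s18.png')
ct=shot('top','t18.png')
for c,n in((ct,'top'),(cs,'scene')):
  for q in ('prop_sleeve','prop_pivot','prop_shoulder'):
    for a in tip_of(c,q)[:1]:
      w=onplane_y(c,a['point'],-.07);print(n,q,np.round(a['point'],1),round(a['p'],2),(w*1000).round(1),np.arctan2(w[2]-.088,w[0]+.079).round(3))
for n,c in(('s18',cs),('t18',ct)):
  a=cv2.resize(c['pixels'][120:300,220:440],None,fx=3,fy=3);cv2.imwrite('pics/%sz.png'%n,a)
E
```

```text
clock: 21.38
position: [0.46, 0.1455, 0.0933]
tcp_rot: [[0.003, -0.239, 0.971], [-0.003, 0.971, 0.239], [-1.0, -0.004, 0.002]]
wrist_force: [3.7, -5.0, -0.3]
gripper_width: 0.135
t 21.38 caseTCP mm [-33.6 -69.6  93.3] z-ang-in-case deg 90.0 tilt -1.0 F case [ 5.8  2.4 -0.3] g 0.135 q [ 0.17  0.19  1.81 -0.    1.13 -0.07]
top prop_pivot [294.  235.5] 0.77 [-80.9 -70.   99.6] 1.735
scene prop_sleeve [310.1 221.1] 0.47 [-17.6 -70.  150.7] 0.795
scene prop_pivot [245.4 179. ] 0.59 [-205.4  -70.   105.4] 3.005
scene prop_shoulder [326.7 225.9] 0.59 [ 21.2 -70.  174.8] 0.714
```

View pics/s18z.png

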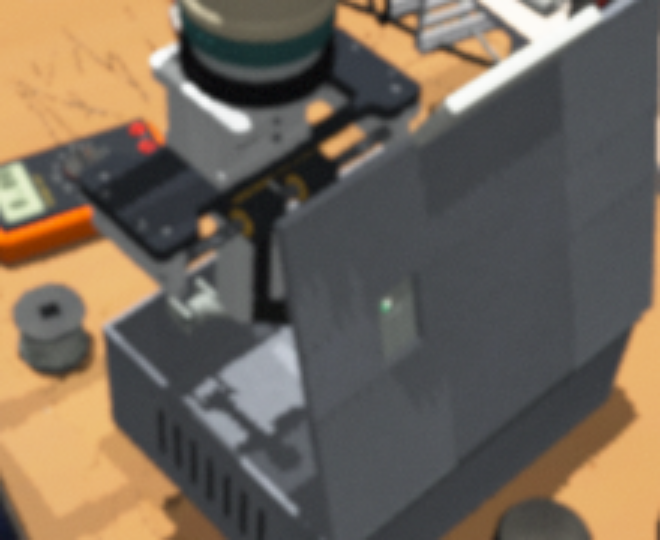

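View pics/w18.png

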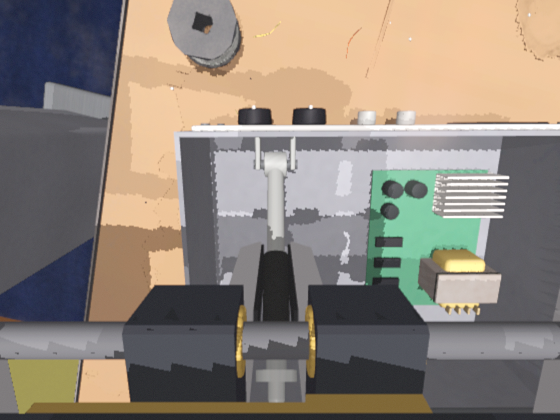

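```bash
python3 - <<'E'
from h import *
where()
c=camera('wrist')
def rod(r,n,a): return c2w([-.079+r*np.cos(a)-n*np.sin(a),-.07,.088+r*np.sin(a)+n*np.cos(a)])
for a in(.7,.75,.8,.85,.9,.95): print(a,[proj(c,[rod(*k,a)])[0].round(1).tolist() for k in((0,0),(.06,.007),(.11,.007),(.125,.01))])
a=cv2.resize(c['pixels'][120:320,200:360],None,fx=3,fy=3);cv2.imwrite('pics/w19z.png',a)
E
```

```text
t 21.82 caseTCP mm [-34.  -69.6  92.9] z-ang-in-case deg 90.0 tilt -1.0 F case [4.2 0.5 5.8] g 0.136 q [ 0.16  0.19  1.82 -0.    1.13 -0.08]
0.7 [[276.5, 165.2], [276.8, 250.6], [277.2, 349.0], [277.3, 383.8]]
0.75 [[276.5, 165.2], [276.9, 248.0], [277.2, 347.0], [277.4, 382.3]]
0.8 [[276.5, 165.2], [276.9, 245.0], [277.3, 344.1], [277.5, 379.8]]
0.85 [[276.5, 165.2], [276.9, 241.8], [277.3, 340.5], [277.6, 376.3]]
0.9 [[276.5, 165.2], [276.9, 238.2], [277.4, 336.0], [277.6, 371.7]]
0.95 [[276.5, 165.2], [276.9, 234.3], [277.5, 330.5], [277.7, 366.0]]
```

View pics/w19z.png

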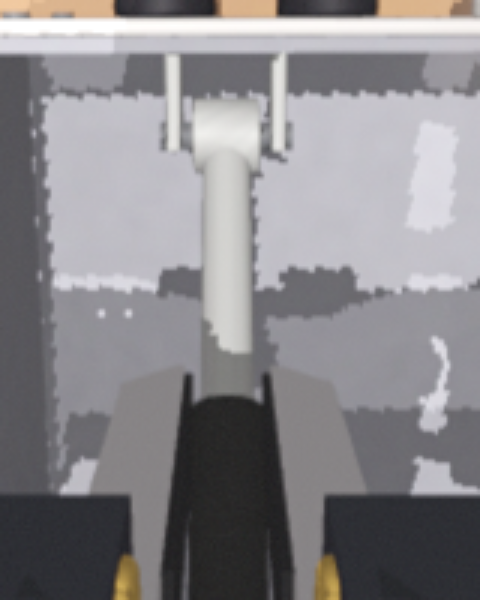

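```bash
python3 -m handwheel '[{"x":0,"y":0,"z":0,"yaw":0,"gripper":0.3},{"x":0,"y":0,"z":0,"yaw":0,"gripper":0.5},{"x":0,"y":0,"z":0,"yaw":0,"gripper":0.5},{"x":0,"y":0,"z":0,"yaw":0,"gripper":0.5},{"x":0,"y":0,"z":0,"yaw":0,"gripper":0.5}]'; python3 - <<'E'
from h import *
where()
c=shot('wrist','w20.png');cs=camera('scene')
a=cv2.resize(cs['pixels'][160:280,250:370],None,fx=5,fy=5);cv2.imwrite('pics/s20z.png',a)
def rod(r,n,a): return c2w([-.079+r*np.cos(a)-n*np.sin(a),-.07,.088+r*np.sin(a)+n*np.cos(a)])
for a in(.6,.7,.8,.9,1.0): print(a,[proj(c,[rod(*k,a)])[0].round(1).tolist() for k in((0,0),(.06,.007),(.11,.007),(.125,.01))],[proj(cs,[rod(*k,a)])[0].round(1).tolist() for k in((0,0),(.06,.0),(.085,0),(.11,.0),(.125,.0))])
E
```

```text
clock: 22.5
position: [0.4588, 0.147, 0.0917]
tcp_rot: [[-0.0, -0.238, 0.971], [0.0, 0.971, 0.238], [-1.0, 0.0, -0.0]]
wrist_force: [-0.1, 0.7, 1.4]
gripper_width: 0.498
t 22.5 caseTCP mm [-35.4 -70.5  91.7] z-ang-in-case deg 89.9 tilt -1.0 F case [-0.7  0.1  1.4] g 0.498 q [ 0.17  0.19  1.82  0.    1.13 -0.08]
0.6 [[277.7, 167.4], [278.1, 257.7], [278.4, 354.7], [278.6, 388.4]] [[286.9, 222.9], [305.0, 227.5], [313.3, 229.6], [321.9, 231.8], [327.4, 233.2]]
0.7 [[277.7, 167.4], [278.2, 253.5], [278.6, 352.7], [278.8, 387.9]] [[286.9, 222.9], [303.7, 224.5], [311.4, 225.3], [319.4, 226.1], [324.5, 226.6]]
0.8 [[277.7, 167.4], [278.2, 247.9], [278.8, 347.9], [279.0, 384.1]] [[286.9, 222.9], [302.2, 221.6], [309.2, 221.0], [316.6, 220.3], [321.2, 219.9]]
0.9 [[277.7, 167.4], [278.3, 241.1], [278.9, 339.9], [279.2, 376.2]] [[286.9, 222.9], [300.5, 218.6], [306.8, 216.6], [313.4, 214.5], [317.5, 213.2]]
1.0 [[277.7, 167.4], [278.3, 233.0], [279.1, 328.2], [279.4, 363.6]] [[286.9, 222.9], [298.7, 215.7], [304.1, 212.3], [309.8, 208.8], [313.4, 206.6]]
```

View pics/w20.png

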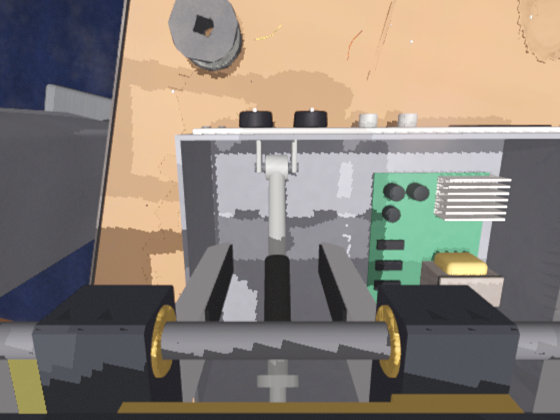

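View pics/s20z.png

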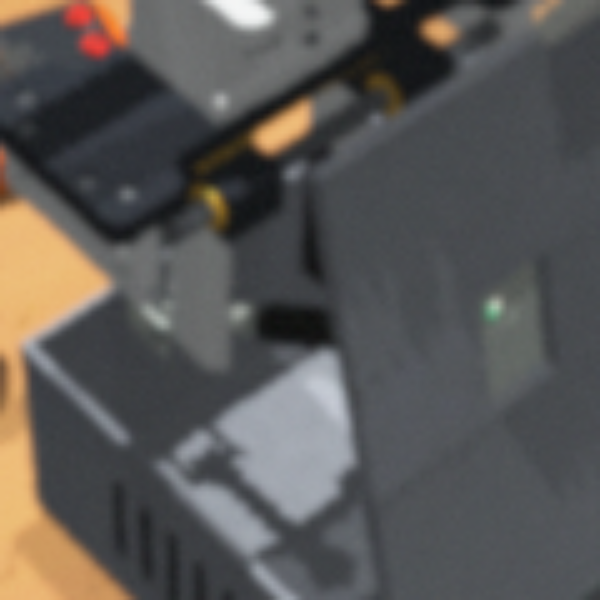

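```bash
python3 -m handwheel '[{"x":0.003,"y":-0.005,"z":0,"yaw":0,"gripper":0.5},{"x":0.007,"y":-0.012,"z":0,"yaw":0,"gripper":0.5},{"x":0.009,"y":-0.018,"z":0,"yaw":0,"gripper":0.3},{"x":0.009,"y":-0.018,"z":0,"yaw":0,"gripper":0.05},{"x":0.009,"y":-0.018,"z":0,"yaw":0,"gripper":0.05}]' 30;python3 -c "
from h import *
where()"; python3 -m handwheel '[{"x":0,"y":0,"z":0,"yaw":0,"gripper":0.05},{"x":-0.003,"y":0.0025,"z":0,"yaw":0,"gripper":0.05},{"x":-0.006,"y":0.006,"z":0,"yaw":0,"gripper":0.05},{"x":-0.009,"y":0.009,"z":0,"yaw":0,"gripper":0.05},{"x":-0.012,"y":0.012,"z":0,"yaw":0,"gripper":0.05}]'; python3 -c "
from h import *
where()
c=shot('wrist','w21.png')"
```

```text
clock: 23.22
position: [0.4634, 0.1294, 0.0829]
tcp_rot: [[0.0, -0.238, 0.971], [0.0, 0.971, 0.238], [-1.0, 0.0, 0.0]]
wrist_force: [0.2, -0.4, -0.2]
gripper_width: 0.217
t 23.23 caseTCP mm [-17.1 -70.2  82.9] z-ang-in-case deg 89.9 tilt -1.0 F case [ 0.4  0.1 -0.2] g 0.217 q [ 0.13  0.2   1.83  0.    1.11 -0.11]
clock: 23.85
position: [0.4609, 0.1416, 0.0949]
tcp_rot: [[0.001, -0.238, 0.971], [0.001, 0.971, 0.238], [-1.0, 0.0, 0.001]]
wrist_force: [5.1, -0.0, -9.6]
gripper_width: 0.141
t 23.85 caseTCP mm [-29.6 -69.7  94.9] z-ang-in-case deg 89.9 tilt -1.0 F case [ 1.2  5.  -9.6] g 0.141 q [ 0.15  0.19  1.81  0.    1.14 -0.09]
```

View pics/w21.png

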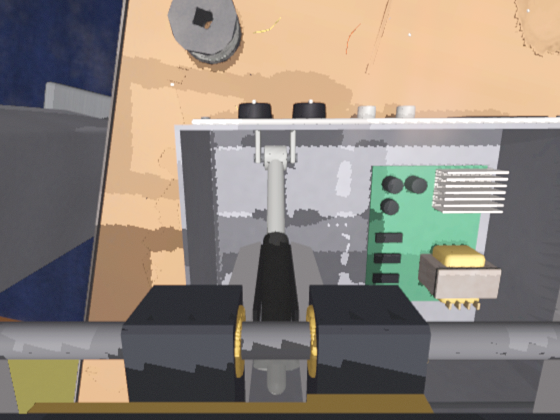

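```bash
cat > rodang.py <<'E'
from h import *
from scipy.optimize import brentq
def rod(r,n,a): return c2w([-.079+r*np.cos(a)-n*np.sin(a),-.07,.088+r*np.sin(a)+n*np.cos(a)])
where()
c=camera('wrist');cs=camera('scene')
col=c['pixels'][:,270:282].mean((1,2))
print('col profile',[(r,int(col[r])) for r in range(218,262,2)])
for a in np.arange(.7,1.06,.05): print(round(a,2),[proj(c,[rod(*k,a)])[0].round(1).tolist()[1] for k in((0,0),(.06,.007),(.11,.007))],[proj(cs,[rod(*k,a)])[0].round(1).tolist() for k in((.06,.0),(.085,0),(.11,.0),(.125,.0))])
a=cv2.resize(cs['pixels'][160:280,250:370],None,fx=5,fy=5);cv2.imwrite('pics/rodz%d.png'%c['shot'],a);print('pics/rodz%d.png'%c['shot'])
E
python3 rodang.py
```

```text
t 23.9 caseTCP mm [-30.  -69.7  95.2] z-ang-in-case deg 89.9 tilt -1.0 F case [-0.5  4.2 -6.1] g 0.144 q [ 0.15  0.19  1.81  0.    1.14 -0.09]
col profile [(218, 194), (220, 195), (222, 194), (224, 195), (226, 195), (228, 195), (230, 196), (232, 130), (234, 58), (236, 62), (238, 61), (240, 61), (242, 53), (244, 48), (246, 39), (248, 38), (250, 38), (252, 38), (254, 39), (256, 39), (258, 39), (260, 39)]
0.7 [158.5, 242.0, 338.6] [[303.7, 224.5], [311.4, 225.3], [319.4, 226.1], [324.5, 226.6]]
0.75 [158.5, 239.3, 336.2] [[303.0, 223.1], [310.3, 223.1], [318.1, 223.2], [322.9, 223.3]]
0.8 [158.5, 236.2, 333.0] [[302.2, 221.6], [309.2, 221.0], [316.6, 220.3], [321.2, 219.9]]
0.85 [158.5, 232.9, 329.1] [[301.4, 220.1], [308.0, 218.8], [315.0, 217.4], [319.4, 216.6]]
0.9 [158.5, 229.2, 324.2] [[300.5, 218.6], [306.8, 216.6], [313.4, 214.5], [317.5, 213.2]]
0.95 [158.5, 225.2, 318.5] [[299.7, 217.1], [305.5, 214.5], [311.6, 211.7], [315.5, 209.9]]
1.0 [158.5, 220.9, 311.8] [[298.7, 215.7], [304.1, 212.3], [309.8, 208.8], [313.4, 206.6]]
1.05 [158.5, 216.3, 304.1] [[297.8, 214.2], [302.7, 210.2], [308.0, 206.0], [311.3, 203.4]]
pics/rodz50.png
```

```bash
python3 -m handwheel '[{"x":0,"y":0,"z":0,"yaw":0,"gripper":0.3},{"x":0,"y":0,"z":0,"yaw":0,"gripper":0.5},{"x":0,"y":0,"z":0,"yaw":0,"gripper":0.5},{"x":-0.04,"y":0,"z":0,"yaw":0,"gripper":0.5},{"x":-0.085,"y":0,"z":0,"yaw":0,"gripper":0.5}]'; python3 rodang.py; python3 -c "
from h import *
c=shot('wrist','w22.png')
for n in ('wrist','scene','top'):
  c=camera(n)
  for q in ('prop_sleeve','prop_pivot','prop_shoulder'):
    for a in tip_of(c,q)[:1]:
      w=onplane_y(c,a['point'],-.07);print(n,q,np.round(a['point'],1),round(a['p'],2),(w*1000).round(1),np.arctan2(w[2]-.088,w[0]+.079).round(3))"; ls -t pics|head -3
```

```text
clock: 24.62
position: [0.4592, 0.1408, 0.1803]
tcp_rot: [[-0.003, -0.238, 0.971], [-0.0, 0.971, 0.238], [-1.0, 0.0, -0.003]]
wrist_force: [1.1, 0.3, 0.1]
gripper_width: 0.502
t 24.62 caseTCP mm [-29.3 -71.5 180.3] z-ang-in-case deg 89.9 tilt -1.0 F case [-0.1  1.2  0.1] g 0.502 q [ 0.15  0.13  1.67  0.    1.35 -0.09]
col profile [(218, 63), (220, 63), (222, 63), (224, 63), (226, 51), (228, 40), (230, 40), (232, 40), (234, 39), (236, 39), (238, 40), (240, 40), (242, 40), (244, 40), (246, 40), (248, 40), (250, 39), (252, 40), (254, 39), (256, 80), (258, 115), (260, 118)]
0.7 [148.7, 205.8, 267.4] [[303.7, 224.5], [311.4, 225.3], [319.4, 226.1], [324.5, 226.6]]
0.75 [148.7, 203.6, 264.5] [[303.0, 223.1], [310.3, 223.1], [318.1, 223.2], [322.9, 223.3]]
0.8 [148.7, 201.1, 261.0] [[302.2, 221.6], [309.2, 221.0], [316.6, 220.3], [321.2, 219.9]]
0.85 [148.7, 198.5, 257.1] [[301.4, 220.1], [308.0, 218.8], [315.0, 217.4], [319.4, 216.6]]
0.9 [148.7, 195.7, 252.7] [[300.5, 218.6], [306.8, 216.6], [313.4, 214.5], [317.5, 213.2]]
0.95 [148.7, 192.7, 247.7] [[299.7, 217.1], [305.5, 214.5], [311.6, 211.7], [315.5, 209.9]]
1.0 [148.7, 189.5, 242.3] [[298.7, 215.7], [304.1, 212.3], [309.8, 208.8], [313.4, 206.6]]
1.05 [148.7, 186.1, 236.3] [[297.8, 214.2], [302.7, 210.2], [308.0, 206.0], [311.3, 203.4]]
pics/rodz52.png
wrist prop_sleeve [275.7 226.7] 0.58 [-50.5 -70.  236.2] 1.381
wrist prop_pivot [275.9 148.1] 0.96 [-89.8 -70.  258.4] 1.634
wrist prop_shoulder [272.9 279.3] 0.82 [-205.3  -70.   627.6] 1.801
scene prop_sleeve [308.5 213. ] 0.66 [-22.3 -70.  167.5] 0.951
scene prop_pivot [287.5 221.3] 0.57 [-77.3 -70.   94.2] 1.304
scene prop_shoulder [318.1 214. ] 0.67 [  0.2 -70.  185.3] 0.888
top prop_sleeve [323.8 224.2] 0.71 [-27.8 -70.  159.4] 0.948
top prop_pivot [296.8 236.7] 0.85 [-74.7 -70.   80.5] -1.053
w22.png
rodz52.png
rodz50.png
```

View pics/w22.png

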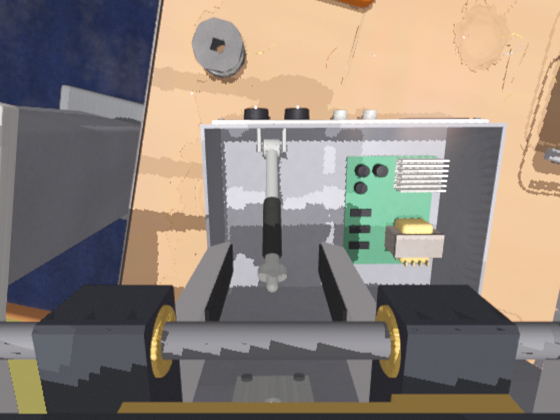

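View pics/rodz52.png

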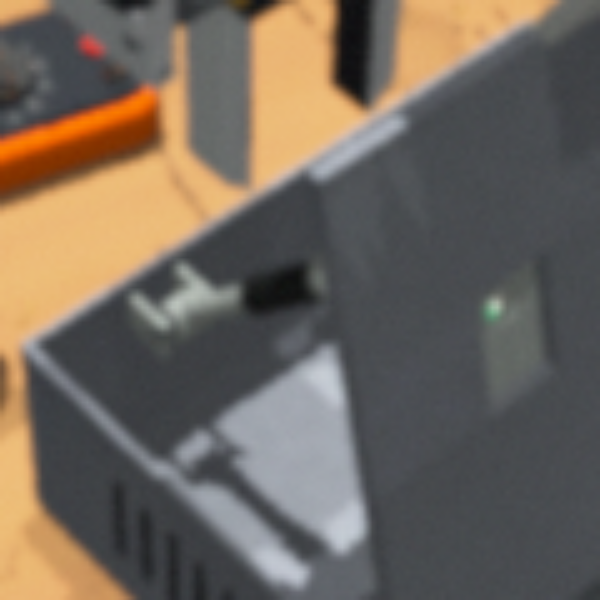

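```bash
python3 - <<'E'
from h import *
c=camera('wrist')
a=c['pixels'][110:300,230:320]; a=cv2.resize(a,None,fx=3,fy=3,interpolation=cv2.INTER_CUBIC)
def rod(r,n,a,y=0): return c2w([-.079+r*np.cos(a)-n*np.sin(a),-.07+y,.088+r*np.sin(a)+n*np.cos(a)])
outs=[]
for ang in(.85,.90):
    b=a.copy()
    def dr(p,col):
        q=(proj(c,[p])[0]-[230,110]+.5)*3-.5; cv2.circle(b,(int(round(q[0])),int(round(q[1]))),2,col,-1)
    for y in(-.01,.01):
        dr(rod(.06,0,ang,y*.7),(0,0,255));dr(rod(.11,0,ang,y*.7),(0,0,255));dr(rod(.125,0,ang,y),(0,255,0));dr(rod(.136,0,ang,0),(255,255,0));dr(rod(0,0,ang,y*1.5),(255,0,255))
    for y in(-.1,-.07,-.05): 
        dr(c2w([-.1,y,.1]),(0,255,255)); dr(c2w([-.097,y,.1]),(0,255,255))
    outs.append(b)
cv2.imwrite('pics/fit23.png',np.hstack(outs))
E
```

```text
(no output)
```

View pics/fit23.png

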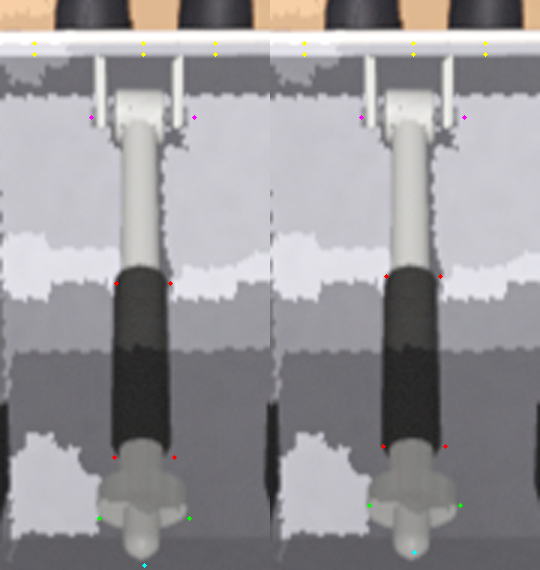

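```bash
python3 -m handwheel '[{"x":-0.03,"y":0,"z":0,"yaw":0,"gripper":0.5},{"x":-0.07,"y":0.0,"z":0,"yaw":0,"gripper":0.5},{"x":-0.11,"y":0.01,"z":0,"yaw":0,"gripper":0.5},{"x":-0.145,"y":0.02,"z":0,"yaw":-0.1,"gripper":0.6},{"x":-0.165,"y":0.03,"z":0,"yaw":-0.25,"gripper":0.6}]';python3 -m handwheel '[{"x":0,"y":0,"z":0,"yaw":-0.18,"gripper":0.6},{"x":0,"y":0,"z":0,"yaw":-0.36,"gripper":0.6},{"x":0,"y":0,"z":0,"yaw":-0.54,"gripper":0.6},{"x":0,"y":0,"z":0,"yaw":-0.72,"gripper":0.6},{"x":0,"y":0,"z":0,"yaw":-0.9,"gripper":0.6}]'; python3 -m handwheel '[{"x":0,"y":0,"z":0,"yaw":-0.18,"gripper":0.6},{"x":0,"y":0,"z":0,"yaw":-0.36,"gripper":0.6},{"x":0,"y":0,"z":0,"yaw":-0.42,"gripper":0.6},{"x":0,"y":0,"z":0,"yaw":-0.42,"gripper":0.6},{"x":0,"y":0,"z":0,"yaw":-0.42,"gripper":0.6}]';python3 -c "
from h import *
where([70,0,345])"
```

```text
clock: 26.05
position: [0.4538, 0.1706, 0.347]
tcp_rot: [[0.003, -0.475, 0.88], [0.001, 0.88, 0.475], [-1.0, -0.001, 0.003]]
wrist_force: [0.6, 0.6, 0.3]
gripper_width: 0.596
clock: 26.68
position: [0.4532, 0.1702, 0.3449]
tcp_rot: [[0.0, -0.985, 0.173], [0.0, 0.173, 0.985], [-1.0, -0.0, 0.0]]
wrist_force: [-0.0, -0.0, -0.1]
gripper_width: 0.605
clock: 27.3
position: [0.4533, 0.1702, 0.3449]
tcp_rot: [[-0.0, -0.972, -0.237], [0.0, -0.237, 0.972], [-1.0, -0.0, 0.0]]
wrist_force: [0.1, 0.6, 0.5]
gripper_width: 0.6
t 27.3 caseTCP mm [-59.2 -70.3 344.9] z-ang-in-case deg 179.8 tilt -1.0 F case [-0.6  0.3  0.5] g 0.6 q [ 0.22  0.09  1.32  0.    1.73 -1.59]
shift tool [-0.0002 -0.0707 -0.129 ]
```

```bash
python3 -m handwheel '[{"x":0,"y":-0.02,"z":-0.035,"yaw":0,"gripper":0.6},{"x":0,"y":-0.04,"z":-0.07,"yaw":0,"gripper":0.6},{"x":0,"y":-0.06,"z":-0.105,"yaw":0,"gripper":0.6},{"x":0,"y":-0.0705,"z":-0.125,"yaw":0,"gripper":0.6},{"x":0,"y":-0.0705,"z":-0.125,"yaw":0,"gripper":0.6}]';python3 -c "
from h import *
where([70,0,345]);shot('wrist','w24.png')
c=camera('wrist')
print(proj(c,[c2w([-.079+.136*np.cos(.89),-.07,.088+.136*np.sin(.89)])]))"
```

```text
clock: 27.92
position: [0.5518, 0.0649, 0.3442]
tcp_rot: [[-0.001, -0.972, -0.235], [0.0, -0.235, 0.972], [-1.0, 0.001, 0.001]]
wrist_force: [-0.5, 0.1, 0.1]
gripper_width: 0.599
t 27.93 caseTCP mm [6.670e+01 2.000e-01 3.442e+02] z-ang-in-case deg 179.8 tilt -1.0 F case [-0.2 -0.4  0.1] g 0.599 q [-0.01  0.2   1.18  0.    1.76 -1.82]
shift tool [-0.0008  0.0002 -0.0033]
[[333.5555194  127.90899601]]
```

View pics/w24.png

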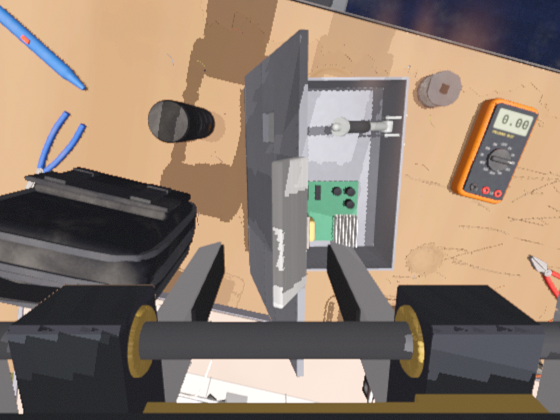

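```bash
python3 -m handwheel '[{"x":0.015,"y":0,"z":0,"yaw":0,"gripper":0.6},{"x":0.03,"y":0,"z":0,"yaw":0,"gripper":0.6},{"x":0.045,"y":0,"z":0,"yaw":0,"gripper":0.6},{"x":0.056,"y":0,"z":0,"yaw":0,"gripper":0.55},{"x":0.060,"y":0,"z":0,"yaw":0,"gripper":0.5}]' 5;python3 -c "
from h import *
where();shot('wrist','w25.png');c=camera('scene');a=cv2.resize(c['pixels'][60:220,320:480],None,fx=4,fy=4);cv2.imwrite('pics/s25z.png',a)"
```

```text
clock: 28.65
position: [0.551, 0.0656, 0.2837]
tcp_rot: [[-0.002, -0.971, -0.237], [0.0, -0.237, 0.971], [-1.0, 0.001, 0.0]]
wrist_force: [0.1, 0.7, -0.1]
gripper_width: 0.504
t 28.65 caseTCP mm [ 65.8  -0.5 283.7] z-ang-in-case deg 179.9 tilt -1.0 F case [-0.7  0.3 -0.1] g 0.504 q [-0.01  0.2   1.32  0.    1.62 -1.82]
```

View pics/w25.png

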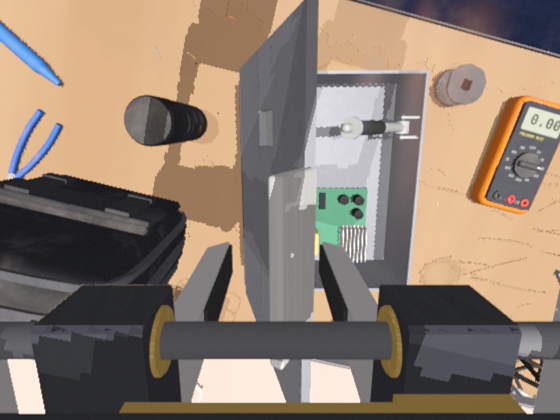

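View pics/s25z.png

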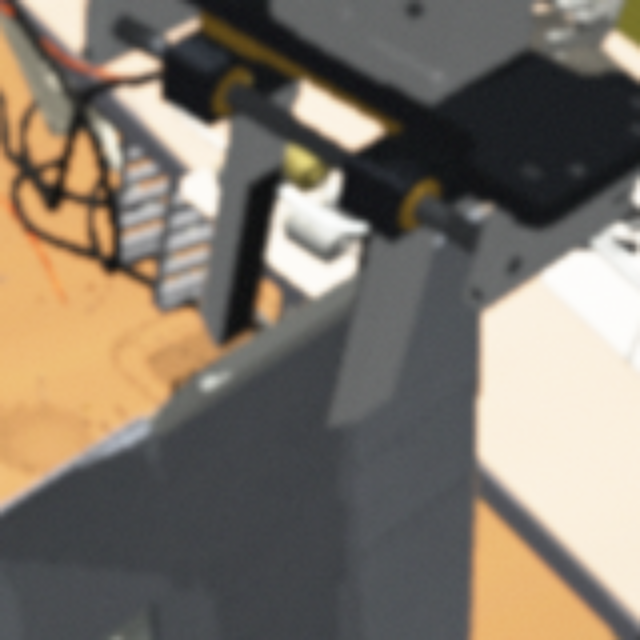

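```bash
python3 -m handwheel '[{"x":0,"y":0,"z":0.006,"yaw":0,"gripper":0.45},{"x":0,"y":0,"z":0.013,"yaw":0,"gripper":0.4},{"x":0,"y":0,"z":0.020,"yaw":0,"gripper":0.4},{"x":0.001,"y":0,"z":0.027,"yaw":0,"gripper":0.4},{"x":0.002,"y":0,"z":0.034,"yaw":0,"gripper":0.4}]' 8;python3 -c "
from h import *
where();shot('wrist','w26.png')"
```

```text
clock: 29.38
position: [0.5433, 0.0991, 0.2829]
tcp_rot: [[0.0, -0.971, -0.238], [0.0, -0.238, 0.971], [-1.0, -0.0, -0.0]]
wrist_force: [0.4, -0.9, -1.4]
gripper_width: 0.398
t 29.38 caseTCP mm [3.140e+01 1.000e-01 2.829e+02] z-ang-in-case deg 179.9 tilt -1.0 F case [ 1.   0.1 -1.4] g 0.398 q [ 0.05  0.2   1.33  0.    1.61 -1.76]
```

View pics/w26.png

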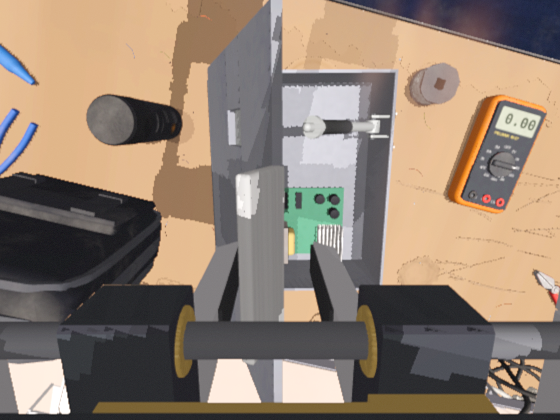

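```bash
python3 -m handwheel '[{"x":0.001,"y":0,"z":0.005,"yaw":0,"gripper":0.36},{"x":0.003,"y":0,"z":0.01,"yaw":0,"gripper":0.36},{"x":0.005,"y":0,"z":0.015,"yaw":0,"gripper":0.36},{"x":0.007,"y":0,"z":0.02,"yaw":0,"gripper":0.36},{"x":0.009,"y":0,"z":0.025,"yaw":0,"gripper":0.36}]' 8;python3 -c "
from h import *
where()"; python3 -m handwheel '[{"x":0.0025,"y":0,"z":0.004,"yaw":0,"gripper":0.33},{"x":0.005,"y":0,"z":0.008,"yaw":0,"gripper":0.33},{"x":0.007,"y":0,"z":0.012,"yaw":0,"gripper":0.33},{"x":0.0095,"y":0,"z":0.016,"yaw":0,"gripper":0.33},{"x":0.012,"y":0,"z":0.02,"yaw":0,"gripper":0.33}]' 8;python3 -c "
from h import *
where();shot('wrist','w27.png')"
```

```text
clock: 30.05
position: [0.5373, 0.1232, 0.2737]
tcp_rot: [[-0.0, -0.971, -0.237], [0.0, -0.237, 0.971], [-1.0, 0.0, 0.0]]
wrist_force: [-1.2, 0.1, -0.2]
gripper_width: 0.361
t 30.05 caseTCP mm [6.600e+00 1.000e-01 2.737e+02] z-ang-in-case deg 179.9 tilt -1.0 F case [-0.4 -1.1 -0.2] g 0.361 q [ 0.1   0.2   1.35  0.    1.59 -1.71]
clock: 30.68
position: [0.5326, 0.1425, 0.2617]
tcp_rot: [[-0.0, -0.971, -0.237], [0.0, -0.237, 0.971], [-1.0, 0.0, 0.0]]
wrist_force: [0.8, 0.0, 0.7]
gripper_width: 0.334
t 30.68 caseTCP mm [-1.330e+01  1.000e-01  2.617e+02] z-ang-in-case deg 179.9 tilt -1.0 F case [0.2 0.7 0.7] g 0.334 q [ 0.14  0.2   1.38  0.    1.56 -1.68]
```

View pics/w27.png

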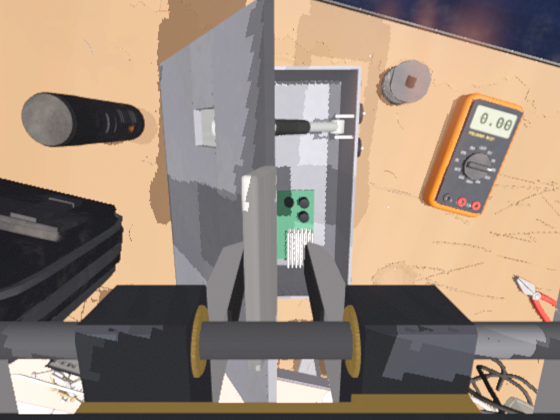

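```bash
python3 -m handwheel '[{"x":0.0,"y":0,"z":-0.002,"yaw":0,"gripper":0.28},{"x":0.001,"y":0,"z":-0.003,"yaw":0,"gripper":0.22},{"x":0.002,"y":0,"z":-0.001,"yaw":0,"gripper":0.2},{"x":0.003,"y":0,"z":0.003,"yaw":0,"gripper":0.2},{"x":0.004,"y":0,"z":0.007,"yaw":0,"gripper":0.2}]' 8;python3 -c "
from h import *
where();shot('wrist','w28.png')"
```

```text
clock: 31.35
position: [0.5309, 0.1491, 0.2576]
tcp_rot: [[-0.0, -0.971, -0.237], [-0.0, -0.237, 0.971], [-1.0, 0.0, -0.0]]
wrist_force: [-0.0, 0.6, 0.1]
gripper_width: 0.201
t 31.35 caseTCP mm [-2.010e+01  1.000e-01  2.576e+02] z-ang-in-case deg 179.9 tilt -1.0 F case [-0.6  0.1  0.1] g 0.201 q [ 0.15  0.2   1.38 -0.    1.55 -1.66]
```

View pics/w28.png

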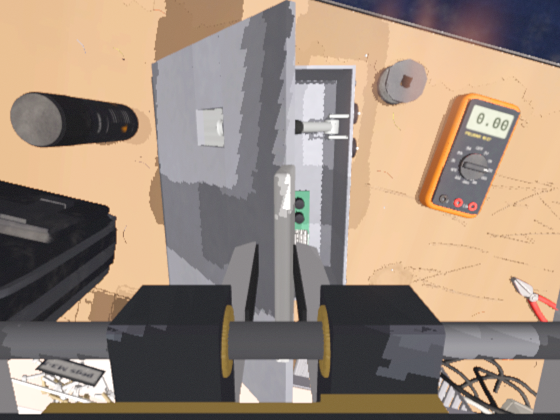

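```bash
python3 -m handwheel '[{"x":0.002,"y":0,"z":0.003,"yaw":0,"gripper":0.2},{"x":0.004,"y":0,"z":0.006,"yaw":0,"gripper":0.2},{"x":0.006,"y":0,"z":0.009,"yaw":0,"gripper":0.2},{"x":0.008,"y":0,"z":0.012,"yaw":0,"gripper":0.2},{"x":0.01,"y":0,"z":0.015,"yaw":0,"gripper":0.2}]' 8;python3 -c "
from h import *
where();shot('wrist','w29.png')
for n in('scene','wrist'):
  c=camera(n);cv2.imwrite('pics/x_%s29.png'%n,cv2.resize(c['pixels'][80:280,220:440] if n=='scene' else c['pixels'][60:220,130:350],None,fx=3,fy=3))"
```

```text
clock: 32.02
position: [0.5274, 0.1638, 0.2477]
tcp_rot: [[-0.0, -0.971, -0.237], [0.0, -0.237, 0.971], [-1.0, 0.0, 0.0]]
wrist_force: [0.2, 0.4, 0.8]
gripper_width: 0.2
t 32.02 caseTCP mm [-3.530e+01  2.000e-01  2.477e+02] z-ang-in-case deg 179.9 tilt -1.0 F case [-0.3  0.3  0.8] g 0.2 q [ 0.18  0.21  1.4   0.    1.53 -1.64]
```

View pics/x_wrist29.png

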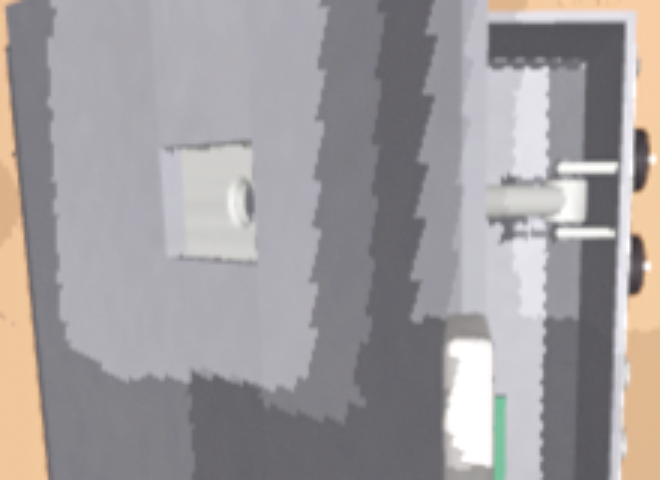

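View pics/x_scene29.png

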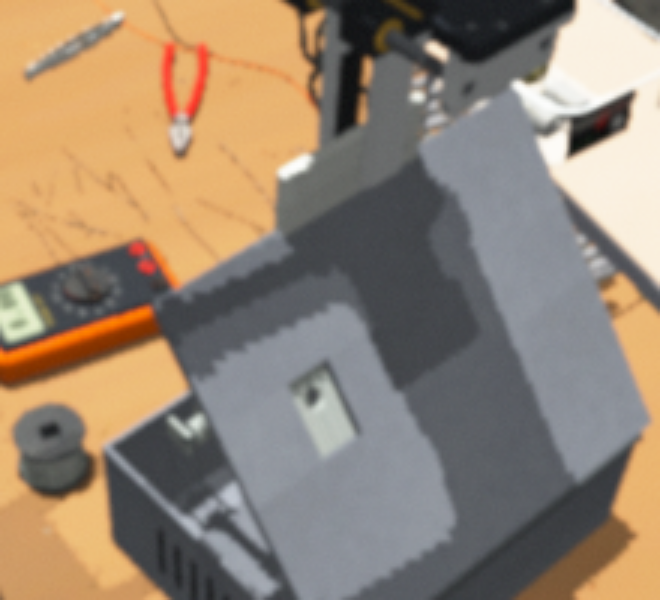

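```bash
python3 -m handwheel '[{"x":0.0015,"y":0,"z":0.002,"yaw":0,"gripper":0.2},{"x":0.003,"y":0,"z":0.004,"yaw":0,"gripper":0.2},{"x":0.0045,"y":0,"z":0.006,"yaw":0,"gripper":0.2},{"x":0.006,"y":0,"z":0.008,"yaw":0,"gripper":0.2},{"x":0.0075,"y":0,"z":0.01,"yaw":0,"gripper":0.2}]' 8;python3 -c "
from h import *
where();shot('wrist','w30.png')
for n in('scene','wrist'):
  c=camera(n);cv2.imwrite('pics/x_%s30.png'%n,cv2.resize(c['pixels'][180:260,280:380] if n=='scene' else c['pixels'][60:340,130:350],None,fx=7 if n=='scene' else 2,fy=7 if n=='scene' else 2,interpolation=cv2.INTER_CUBIC))"
```

```text
clock: 32.8
position: [0.525, 0.1735, 0.2403]
tcp_rot: [[-0.0, -0.971, -0.237], [0.0, -0.237, 0.971], [-1.0, 0.0, 0.0]]
wrist_force: [-0.4, -0.6, 0.1]
gripper_width: 0.2
t 32.8 caseTCP mm [-4.520e+01  1.000e-01  2.403e+02] z-ang-in-case deg 179.9 tilt -1.0 F case [ 0.5 -0.5  0.1] g 0.2 q [ 0.19  0.21  1.42  0.    1.51 -1.62]
```

View pics/x_wrist30.png

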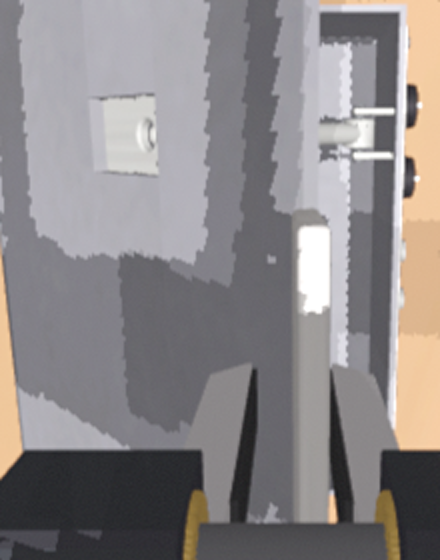

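View pics/x_scene30.png

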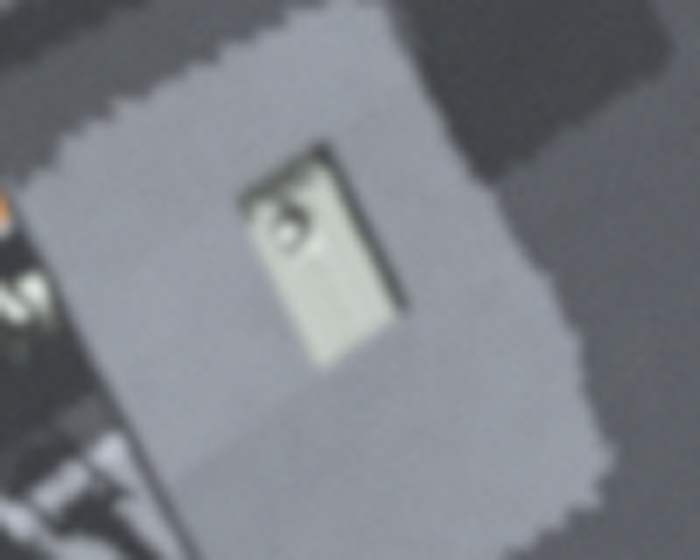

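```bash
python3 -m handwheel '[{"x":0.0015,"y":0,"z":0.0018,"yaw":0,"gripper":0.2},{"x":0.003,"y":0,"z":0.0036,"yaw":0,"gripper":0.2},{"x":0.0045,"y":0,"z":0.0054,"yaw":0,"gripper":0.2},{"x":0.006,"y":0,"z":0.0072,"yaw":0,"gripper":0.2},{"x":0.0075,"y":0,"z":0.009,"yaw":0,"gripper":0.2}]' 8;python3 -c "
from h import *
where();shot('wrist','w31.png')
for n in('scene','wrist'):
  c=camera(n);cv2.imwrite('pics/x_%s31.png'%n,cv2.resize(c['pixels'][180:260,280:380] if n=='scene' else c['pixels'][60:340,130:350],None,fx=7 if n=='scene' else 2,fy=7 if n=='scene' else 2,interpolation=cv2.INTER_CUBIC))"
```

```text
clock: 33.58
position: [0.5231, 0.182, 0.2327]
tcp_rot: [[0.0, -0.971, -0.237], [-0.0, -0.237, 0.971], [-1.0, -0.0, -0.0]]
wrist_force: [0.2, 0.1, -0.5]
gripper_width: 0.199
t 33.58 caseTCP mm [-54.    0.3 232.7] z-ang-in-case deg 179.9 tilt -1.0 F case [-0.1  0.2 -0.5] g 0.199 q [ 0.21  0.21  1.43 -0.    1.5  -1.6 ]
```

View pics/x_wrist31.png

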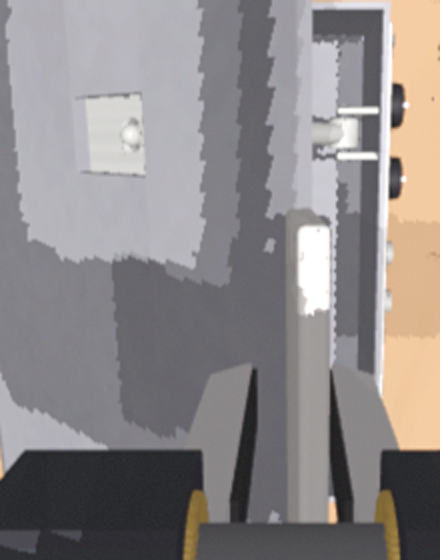

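View pics/x_scene31.png

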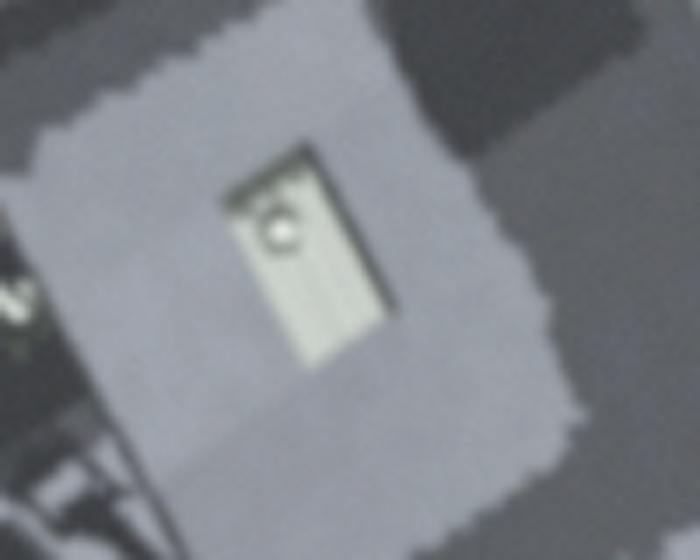

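```bash
python3 -m handwheel '[{"x":0.0015,"y":0,"z":0.0017,"yaw":0,"gripper":0.2},{"x":0.003,"y":0,"z":0.0034,"yaw":0,"gripper":0.2},{"x":0.0045,"y":0,"z":0.005,"yaw":0,"gripper":0.2},{"x":0.006,"y":0,"z":0.0066,"yaw":0,"gripper":0.2},{"x":0.0075,"y":0,"z":0.008,"yaw":0,"gripper":0.2}]' 8;python3 -c "
from h import *
where();shot('wrist','w32.png')
for n in('scene','wrist'):
  c=camera(n);cv2.imwrite('pics/x_%s32.png'%n,cv2.resize(c['pixels'][180:260,280:380] if n=='scene' else c['pixels'][60:340,130:350],None,fx=7 if n=='scene' else 2,fy=7 if n=='scene' else 2,interpolation=cv2.INTER_CUBIC))"
```

```text
clock: 34.35
position: [0.521, 0.1898, 0.2252]
tcp_rot: [[0.0, -0.971, -0.237], [-0.0, -0.237, 0.971], [-1.0, 0.0, -0.0]]
wrist_force: [0.0, 0.8, 0.8]
gripper_width: 0.198
t 34.35 caseTCP mm [-6.200e+01  2.000e-01  2.252e+02] z-ang-in-case deg 179.9 tilt -1.0 F case [-0.8  0.2  0.8] g 0.198 q [ 0.22  0.22  1.44 -0.    1.48 -1.59]
```

View pics/x_wrist32.png

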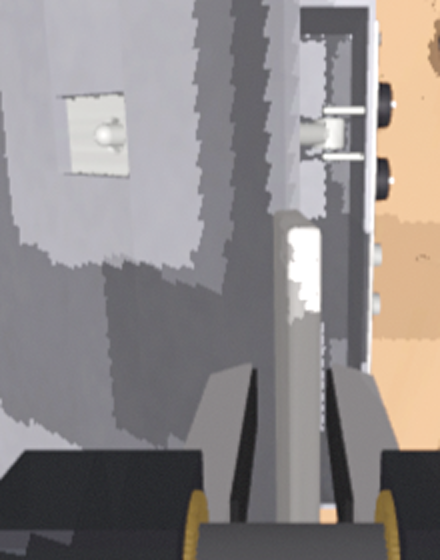

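View pics/x_scene32.png

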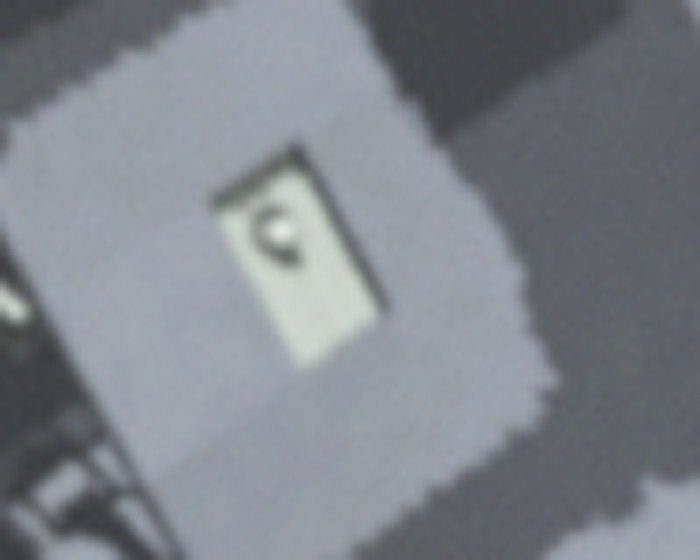

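```bash
python3 -m handwheel '[{"x":0.001,"y":0,"z":0.0012,"yaw":0,"gripper":0.2},{"x":0.002,"y":0,"z":0.0024,"yaw":0,"gripper":0.2},{"x":0.003,"y":0,"z":0.0036,"yaw":0,"gripper":0.2},{"x":0.004,"y":0,"z":0.0048,"yaw":0,"gripper":0.2},{"x":0.005,"y":0,"z":0.006,"yaw":0,"gripper":0.2}]' 8;python3 -c "
from h import *
where()
for n in('scene','wrist'):
  c=camera(n);cv2.imwrite('pics/x_%s33.png'%n,cv2.resize(c['pixels'][180:260,280:380] if n=='scene' else c['pixels'][60:340,130:350],None,fx=7 if n=='scene' else 2,fy=7 if n=='scene' else 2,interpolation=cv2.INTER_CUBIC))"
```

```text
clock: 35.12
position: [0.5197, 0.1956, 0.2204]
tcp_rot: [[0.0, -0.971, -0.237], [-0.0, -0.237, 0.971], [-1.0, -0.0, -0.0]]
wrist_force: [0.1, -1.6, 1.1]
gripper_width: 0.198
t 35.12 caseTCP mm [-67.9   0.3 220.4] z-ang-in-case deg 179.9 tilt -1.0 F case [ 1.6 -0.3  1.1] g 0.198 q [ 0.23  0.22  1.45 -0.    1.47 -1.58]
```

View pics/x_wrist33.png

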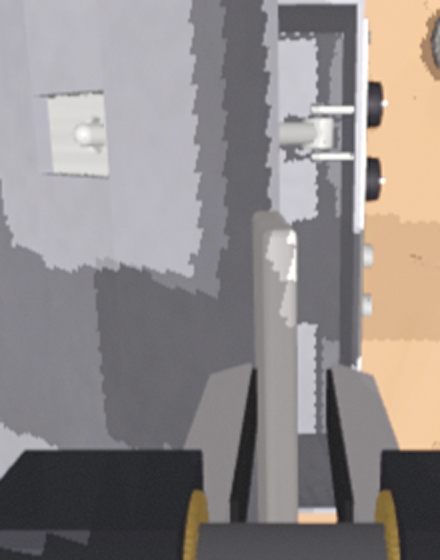

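View pics/x_scene33.png

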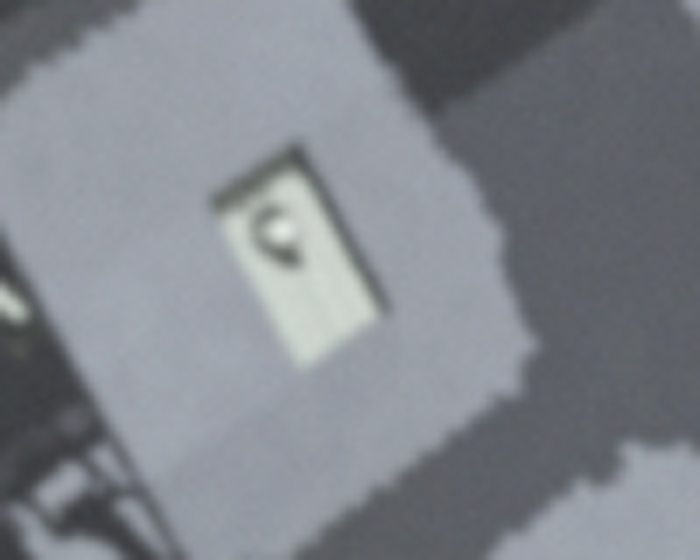

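```bash
python3 -m handwheel '[{"x":0,"y":0,"z":-0.003,"yaw":0,"gripper":0.25},{"x":0,"y":0,"z":-0.003,"yaw":0,"gripper":0.4},{"x":0,"y":0,"z":-0.003,"yaw":0,"gripper":0.5},{"x":-0.015,"y":0,"z":-0.003,"yaw":0,"gripper":0.6},{"x":-0.045,"y":0,"z":-0.003,"yaw":0,"gripper":0.6}]';python3 -m handwheel '[{"x":-0.03,"y":0,"z":0,"yaw":0,"gripper":0.6},{"x":-0.06,"y":0,"z":0,"yaw":0,"gripper":0.6},{"x":-0.08,"y":0.02,"z":0.03,"yaw":0,"gripper":0.6},{"x":-0.08,"y":0.05,"z":0.06,"yaw":0,"gripper":0.6},{"x":-0.08,"y":0.05,"z":0.09,"yaw":0,"gripper":0.6}]';python3 - <<'E'
from h import *
where()
cs=shot('scene','s34.png');ct=shot('top','t34.png')
cv2.imwrite('pics/s34z.png',cv2.resize(cs['pixels'][120:320,220:440],None,fx=3,fy=3))
for q in('lid_slot','prop_shoulder','prop_sleeve','lid_tab','aerosol_black_center','solder_spool_center','multimeter_center'):
  for n,c in(('s',cs),('t',ct)):
    print(n,q,[(np.round(a['point'],1).tolist(),round(a['p'],2)) for a in tip_of(c,q)[:1]])
for th in(.70,.72,.74,.76,.78,.82):
  def L(d,y,n): # d from hinge, n normal (outward)
    return c2w([.1-d*np.cos(th)+n*np.sin(th),y,.1+d*np.sin(th)+n*np.cos(th)])
  print(th,'front corners top surf scene',proj(cs,[L(.22,-.132,.006),L(.22,.132,.006),L(.148,-.084,.006),L(.102,-.084,.006)]).round(1).tolist())
E
```

```text
clock: 35.85
position: [0.5197, 0.1927, 0.2657]
tcp_rot: [[-0.002, -0.971, -0.237], [-0.0, -0.237, 0.971], [-1.0, 0.002, 0.0]]
wrist_force: [0.2, -0.9, 1.0]
gripper_width: 0.593
clock: 36.48
position: [0.4488, 0.2688, 0.348]
tcp_rot: [[0.003, -0.971, -0.237], [0.002, -0.237, 0.971], [-1.0, -0.003, 0.001]]
wrist_force: [1.4, 0.5, 0.0]
gripper_width: 0.6
t 36.48 caseTCP mm [-156.  -51.  348.] z-ang-in-case deg 179.9 tilt -1.0 F case [-0.2  1.5  0. ] g 0.6 q [ 0.41  0.15  1.24  0.    1.75 -1.4 ]
s lid_slot [([319.0, 216.7], 0.9)]
t lid_slot []
s prop_shoulder [([320.1, 213.5], 0.6)]
t prop_shoulder []
s prop_sleeve []
t prop_sleeve []
s lid_tab [([326.8, 134.8], 0.63)]
t lid_tab [([298.3, 172.7], 0.69)]
s aerosol_black_center []
t aerosol_black_center []
s solder_spool_center [([237.5, 226.8], 0.87)]
t solder_spool_center [([248.6, 274.1], 0.91)]
s multimeter_center [([247.3, 179.5], 0.77)]
t multimeter_center [([199.6, 238.7], 0.75)]
0.7 front corners top surf scene [[261.2, 183.7], [379.4, 113.5], [307.9, 208.9], [322.1, 233.8]]
0.72 front corners top surf scene [[262.3, 183.3], [380.9, 112.8], [308.8, 208.8], [322.8, 233.8]]
0.74 front corners top surf scene [[263.4, 182.9], [382.5, 112.2], [309.7, 208.7], [323.4, 233.8]]
0.76 front corners top surf scene [[264.6, 182.6], [384.1, 111.6], [310.6, 208.6], [324.1, 233.8]]
0.78 front corners top surf scene [[265.8, 182.3], [385.7, 111.0], [311.6, 208.5], [324.8, 233.9]]
0.82 front corners top surf scene [[268.3, 182.0], [389.1, 110.0], [313.6, 208.5], [326.2, 234.0]]
```

View pics/s34z.png

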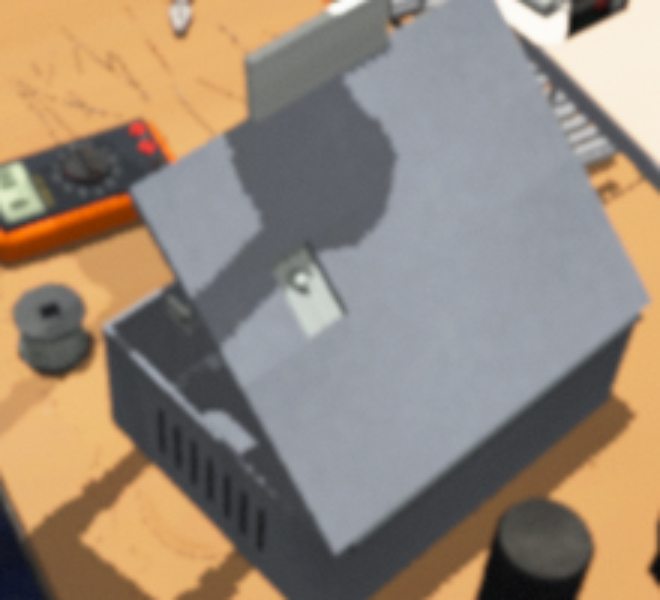

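```bash
python3 -c "
from h import *
where();print(close_job())"
```

```text
t 37.27 caseTCP mm [-155.   -49.5  345.3] z-ang-in-case deg 179.9 tilt -1.0 F case [-0.4  0.3  0. ] g 0.597 q [ 0.4   0.15  1.24  0.    1.75 -1.41]
the job is handed in; nothing more can be done
None
```

The cover is propped on the rod, with the rod's tip through the hole in the plate, and the job was handed in at about 37 s. No verdict was reported.

**What I did**
- **Opening:** the tool can only point straight down, so I pushed the pull tab up with one finger along its arc until the cover stood at about 1.3 rad, where it stayed by itself.
- **Rod:** I swung it up to about 0.89 rad. The hole looked about 7 mm nearer the front than the window's middle, which calls for 0.894. The first swing stopped at about 0.68 rad, probably from the grip slipping, so I gripped again and finished the swing.
- **Lowering:** I let the cover down between the two fingers onto the rod. The tip went straight in, so there was no need to feel for the hole.

**Last checks**
- After the final lowering step the cover did not move further, and the outer finger came away from the tab.
- The picture taken after letting go shows the tip standing up through the hole. The cover's front corner sits at pixel (264, 183), which corresponds to about 0.745 rad.
- The gripper is well clear and the wrist force is about 0.
- The spool and multimeter were found where they stood at the start, within a few pixels. The aerosol can was not found by the network in the last pictures, though the last scene picture still shows it beside the case.

**What disagreed**
- The fingers end about 36 mm short of the reported TCP. This showed in the camera views and by touch, and I allowed for it.
- Two of my readings of the raised rod's angle differed (0.86 and 0.89 rad). A closer fit gave about 0.89, and I kept that.

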